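# Load a facade panel into the spring board holder

### The arm

A 6-joint arm with a two-finger parallel gripper is mounted at the origin on the work surface. World frame = base frame: x ahead of the robot, y to its left, z up, the work surface at z = 0. Lengths are in m, angles in degrees, forces in N, time in s.
With the tool pointing down it reaches from about 0.4 to 0.825 m from the base axis. Payload 7 kg.
Tool frame: the origin (TCP) lies between the finger pads; the fingertips stand 11 mm ahead of it and the grasp point (between the pads) lies 8 mm behind it (r.tcp_to_tips is the distance from the TCP to the fingertips, in m); x points along the fingers, y is the direction in which the jaws open and shut, and the axes are right-handed (so a half turn about x gives the same grasp; the last joint's range is limited). The gripper opens to 88 mm and grips with 3 to 60 N. Pads are 19 mm wide; open, the fingers measure 130 mm over their backs; the gripper's body (78 mm by 193 mm) begins 47 mm behind the grasp point.
Start: joints at [83.658, 20.546, 0.682, 0, -70.136, -16.507], TCP at [0.262, 0.622, 0.238] pointing down, gripper open.
Joint ranges: [-176.03, 176.03], [-82.01, 121.73], [-58.28, 71.71], [-173.87, 95.51], [-174.79, -0.11], [-173.66, 173.66]. Speed limits (degrees/s): [136.94, 136.94, 172.46, 180, 180, 180].

### API

Orientations are given as [roll, pitch, yaw] about the fixed x, y, z axes, in that order (R = Rz(yaw) Ry(pitch) Rx(roll)).
In Python, from plant import r gives the robot as it stands.
- The arm moves only by the tool arm_command, never from a script. Its argument "plan" is a list of rows, each an object of numbers: "dx", "dy", "dz": the shift along the tool's x, y, z each as a share of 0.02 m, from -1 to 1; "wx", "wy", "wz": the turn, a rotation vector about the tool's x, y, z each as a share of 0.08 rad, from -1 to 1. In form: [{"dx": .., "dy": .., "dz": .., "wx": .., "wy": .., "wz": ..}, ...]. A call has 1 to 20 rows; each row shifts and turns the pose as measured when the row begins, along the tool's axes as they then stand; what a row does not reach is not made up. A row lasts 1/12 s, in which the tool goes at most 41.7 mm and 7.16 degrees, less where a joint would pass 70% of its speed; a pose out of reach is approached as far as the arm can. A call with a number of a shift or a turn outside -1 to 1 is refused whole. A call with a gripper value outside its range is refused whole. "fingers" is the closure, from -1 (fully open) to 1 (shut), so that 0 is half open, set as the call begins (left out, the last holds). The fingers move at their own pace and stop on an object; "force" is the grip in N (left out, the last holds). Time passes only in rows, so rows that do not move let the fingers close. It gives the time, the measured TCP pose, the force and the opening at its end, in the units of the state.
- r.get_state(): the state, without advancing time (a new reading comes with each control period).
- r.capture(name): name is "scene" or "top" or "wrist"; returns (picture, depth): 420x560x3 uint8, red, green, blue; 420x560 float32, m along the optical axis (not along the pixel's ray), 0 where there is no reading.
- r.camera_model(name): a dict with "vertical_fov" (degrees; the focal length in pixels is half the picture's height over the tangent of half this angle, whatever the lens; pixels are square), "cx", "cy" (the principal point, pixels), "dist" ([k1, k2, p1, p2, k3] as OpenCV has them; the pictures are not rectified), "R" (3x3) and "t" (3): a world point X has camera coordinates R X + t. Camera axes: x right, y down, z forward; pixel columns grow to the right and rows downward; lengths in m; the calibration is good to about 2 mm. A picture is of the moment at which its call begins: read the wrist's pose just before it. camera_model takes no time and is no camera call; for the wrist camera it gives the pose at the moment of the call.
- r.close_job(): hands the job in, once; it reports no verdict.
Trained networks look in the newest picture that a camera, given by its name, has taken for a name from the list of things; names that differ only in an ending like _2 or _b are one class to them, and where a whole thing is asked for, a point or a joint stands for the part that bears it (a point fixed in the world has none). Each returns a list of dicts, best first, with "score" (0 to 1); they miss things now and then, are a little off and sometimes report something else, mostly with a low value. They report only what shows in the picture. A call takes as long as a camera call. They do not tell look-alikes from the thing itself.
- r.cut_out(camera, query): "mask" (420x560 bool, what is visible of it) and "bbox" ([left, top, width, height] in pixels, round what is visible of it).
- r.spot_point(camera, query): "centre" ([column, row] in pixels: a listed point, or the origin of a listed thing).
The state is a dict: "time_s": time; "joints": joint angles; "qd": joint speeds; "joint_torque": joint torques, N m; "tcp_pos": TCP position; "eef_rot": TCP orientation; "contact_force": force on the tool from outside, world axes, zero at the start; "moment": the same for the moment, N m; "gripper_width": finger opening in m.
Only numpy, scipy, OpenCV 4.12 (cv2) and the standard library are available. Lean on these libraries where they do the work, as an engineer would, in place of code of your own. Each camera call takes 0.05 s, during which the arm holds its last target.

### The job

Set the white facade panel with the red block into the spring board holder: tuck one short edge under the lip of one orange jaw, push that jaw back on its spring, lower the other edge inside the opposite jaw, then let the springs centre the panel and let go, so that it sits level on both ledges under both lips. Work gently: do not drive a jaw hard against its stop or press hard on the jaws, and leave the other things on the table where they are.

Things in the scene. Friction and masses are not known exactly. Their poses are not given: they have to be found in the camera images.
- panel_block (a point): Centre of the red handle block (44 mm own x, 30 mm own y, 36 mm tall) glued on the middle of a loose white-faced plywood facade panel: 90 mm (x) x 160 mm (y, the long way) x 6 mm thick (z, up), with drawn windows, about 120 g. This point is 24 mm above the panel's underside, 18 mm under the block's top. Starts flat on the table; same either way round.
- holder: Spring board holder: aluminium plate 110 (own x) x 300 (own y) x 12 mm fixed on the table; origin: centre of its underside. On it a blue-grey carriage bears two orange jaws, 100 mm wide (x), facing one another along y. The carriage is clamped anywhere within 8 mm of the plate's middle along y; that place is NOT measured: find it by touch or by eye.
- holder_ledges (a point): Point above the holder's origin, at the height of the jaws' ledges, 45 mm above the table. Each jaw is a slot open inwards: ledge top at 45 mm, lip underside at 59, lip top (flat) at 67. At rest the slots' backs are 75 mm either side of the carriage's middle (150 apart); each lip reaches 6 mm in from the back, each ledge 14 mm. Seated, the panel's underside lies on both ledges.
- jaw_l (a joint): How far the jaw on the holder's +y side is pushed outwards (along +y), m: 0 at rest, 0.0215 at its solid stop. 1 N starts it, 4.4 N at 19 mm (180 N/m). With the panel tilted about 12 degrees (far edge over the other lip) and its edge in this slot, the jaw must go back 17 mm or more before the far edge passes the other lip. Let go, both jaws end near 5 mm.
- jaw_r (a joint): The same for the jaw on the holder's -y side, pushed outwards along -y. Either jaw may be the one pushed. Pressing down on a lip does not open a jaw.
- house: Bystander: small model house on a 100 x 130 mm base, 82 mm tall; origin centre of underside.
- cup: Bystander: blue cup, 76 mm across, 90 mm tall; origin centre of underside.
- glue: Bystander: white bottle with yellow cap, 52 mm across, 140 mm tall; origin centre of underside.
- offcut: Bystander: brown wood offcut 40 x 70 x 22 mm; origin centre of underside.
- driver: Bystander: screwdriver lying along its own x; origin under its middle.
- clamp: Bystander: orange spring clamp lying flat, about 120 x 65 x 18 mm; origin centre of underside.
Things that resemble listed ones, but are neither listed nor needed, are in the scene too. There is more than one size of the part that bears panel_block; the job needs the smallest.

How it is judged:
By the outcome, as a careful person would: the job done as asked, in the order asked, and still so for the second after the job is handed in, with the robot touching nothing.
It also fails if it takes over 54 s, if anything falls off the work surface, if the arm or the gripper's body presses on something with over 40 N, if the wrist force passes 120 N, or if a joint passes its speed limit or range.

## Working session

There is one attempt and no reset: what is moved stays moved. The work goes in short steps, Python scripts to look and compute and a tool call to move; the robot and the scene stay as the last step left them, time stands still between calls to the robot, and variables do not carry over. Pictures are saved under pics/ and viewed, and the job is handed in when it is done.

Besides the shell and the picture viewer there is one more tool, called after ">>>" by a JSON object that holds its "name" and its "arguments", one argument or row to a line. arm_command: Moves the arm, as the interface text tells. Shift numbers are shares of 0.02 m and turn numbers shares of 0.08 rad, none past 1 either way. Its arguments: {"type":"object","properties":{"plan":{"type":"array","items":{"type":"object","properties":{"dx":{"type":"number"},"dy":{"type":"number"},"dz":{"type":"number"},"wx":{"type":"number"},"wy":{"type":"number"},"wz":{"type":"number"}}}},"fingers":{"type":"number"},"force":{"type":"number"}},"required":["plan"]}

```bash
ls -la; mkdir -p pics
python3 - <<'E'
from plant import r
import cv2,numpy as np
s=r.get_state();print(s)
for n in ["scene","top"]:
    p,d=r.capture(n); cv2.imwrite(f"pics/{n}0.png",p[:,:,::-1]); np.save(f"pics/{n}0d.npy",d)
    m=r.camera_model(n); print(n,m)
    for q in ["panel_block","holder","holder_ledges"]:
        for o in r.spot_point(n,q): print(n,q,o)
print(r.get_state()["time_s"])
E
```

```text
total 12
drwxr-xr-x  3 agent agent 4096 Dec  7 15:30 .
drwxr-xr-x 23 root  root  4096 Dec  7 15:30 ..
drwxr-xr-x  2 agent agent 4096 Dec  7 15:30 pics
{'time_s': 0.0, 'joints': array([ 8.36569524e+01,  2.05931011e+01,  6.32841338e-01, -1.92810207e-02,
       -7.01377333e+01, -1.65054047e+01]), 'qd': array([-0.065218  ,  0.09774094, -0.06578291, -0.01944247,  0.01653883,
       -0.06575302]), 'joint_torque': array([ 7.34117912e-04, -5.82710373e+01,  2.93064415e+01,  6.99800581e+00,
        6.95346709e-03, -1.59070282e-04]), 'tcp_pos': array([0.26195867, 0.62156533, 0.23659945]), 'eef_rot': array([  96.02763317,   89.9003442 , -106.82738553]), 'contact_force': array([-0.84584305,  0.49822843, -0.45445062]), 'moment': array([ 0.00213409, -0.0656519 ,  0.01809391]), 'gripper_width': 0.08745962237064157}
scene {'vertical_fov': 53.781545207588586, 'cx': 287.8987391873399, 'cy': 214.11817399058233, 'dist': array([0.01468963, 0.        , 0.        , 0.        , 0.        ]), 'R': array([[-0.35121442,  0.93625831,  0.0082955 ],
       [ 0.66000411,  0.25384929, -0.70707504],
       [-0.664110
[... 413 characters left out ...]
990707, 'cx': 276.3178070713178, 'cy': 215.40652575943025, 'dist': array([-0.00434671,  0.        ,  0.        ,  0.        ,  0.        ]), 'R': array([[ 0.0079958 , -0.999869  ,  0.0140731 ],
       [-0.99443944, -0.00942866, -0.10488707],
       [ 0.10500602, -0.01315619, -0.99438456]]), 't': array([-0.00702881,  0.52863698,  1.12707234])}
top panel_block {'centre': [191.6, 299.6], 'score': 0.84}
top panel_block {'centre': [335.1, 232.2], 'score': 0.63}
top panel_block {'centre': [364.8, 303.9], 'score': 0.61}
top panel_block {'centre': [423.7, 255.0], 'score': 0.29}
top holder_ledges {'centre': [214.9, 148.7], 'score': 0.68}
top holder_ledges {'centre': [333.3, 227.1], 'score': 0.35}
0.4
```

View pics/scene0.png

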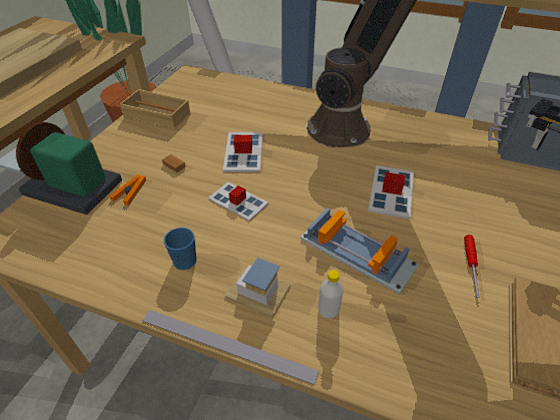

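View pics/top0.png

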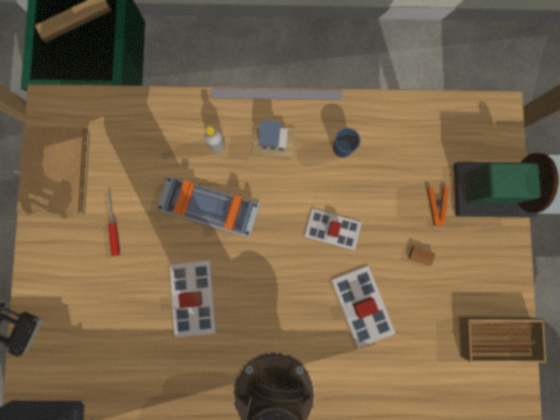

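Panel candidates in the top picture are (335,231), (191,299) and (365,305). The one at (335,231) looks smallest. I'll measure all three and crop in.

```bash
cat > h.py <<'E'
import numpy as np,cv2
def K(m,h=420):
    f=h/2/np.tan(np.radians(m['vertical_fov']/2)); return np.array([[f,0,m['cx']],[0,f,m['cy']],[0,0,1.]])
def ray(m,uv):
    uv=np.asarray(uv,float).reshape(-1,1,2); n=cv2.undistortPoints(uv,K(m),np.array(m['dist'])).reshape(-1,2)
    return np.c_[n,np.ones(len(n))]
def deproj(m,uv,d): # depth z
    return (ray(m,uv)*np.asarray(d).reshape(-1,1)-m['t'])@m['R']
def onplane(m,uv,z):
    R,t=m['R'],m['t']; D=ray(m,uv)@R; C=-R.T@t
    return C+D*((z-C[2])/D[:,2])[:,None]
def proj(m,X):
    X=np.asarray(X,float).reshape(-1,3)
    return cv2.projectPoints(X,cv2.Rodrigues(np.array(m['R']))[0],np.array(m['t']),K(m),np.array(m['dist']))[0].reshape(-1,2)
E
python3 - <<'E'
from plant import r
from h import *
import numpy as np,cv2
for n in ["top","scene"]:
    m=r.camera_model(n); d=np.load(f"pics/{n}0d.npy"); 
    v,u=np.mgrid[0:420,0:560]; P=deproj(m,np.c_[u.ravel(),v.ravel()],d.ravel()).reshape(420,560,3)
    np.save(f"pics/{n}P.npy",P)
    print(n,"table z",np.median(P[150:300,100:400,2]))
    for o in r.cut_out(n,"panel_block")+r.cut_out(n,"holder"):
        mk=o['mask']&(d>0); Q=P[mk]; 
        rc=cv2.minAreaRect((Q[:,:2]*1000).astype(np.float32)); print(o['bbox'],round(o['score'],2),rc,mk.sum(),Q[:,2].max())
im=cv2.imread("pics/top0.png"); cv2.imwrite("pics/top0c.png",cv2.resize(im[150:350,150:410],None,fx=3,fy=3,interpolation=cv2.INTER_CUBIC))
E
```

```text
top table z 0.00034795820536966896
[332.1, 263.8, 65.7, 85.6] 0.94 ((256.67681884765625, -268.4051513671875), (221.36570739746094, 127.84215545654297), 20.656604766845703) 3007 0.0610564275725402
[303.1, 210.6, 59.8, 39.9] 0.93 ((489.89044189453125, -179.79058837890625), (164.6315155029297, 93.09382629394531), 75.05609130859375) 1521 0.04594778143382031
[172.3, 262.8, 42.6, 73.0] 0.72 ((276.2559814453125, 248.62091064453125), (218.74948120117188, 122.0658950805664), 5.882978916168213) 2971 0.06089225580335742
[409.0, 243.6, 31.1, 20.1] 0.57 ((411.7333679199219, -452.5206298828125), (80.85578155517578, 45.76242446899414), 72.55182647705078) 363 0.027382764652696064
[159.0, 175.7, 99.9, 62.4] 0.84 ((558.9381713867188, 208.97598266601562), (303.0964050292969, 113.14070129394531), 73.95985412597656) 606 0.05617463964521004
scene table z 0.0001334298176943176
[370.1, 165.4, 46.5, 54.4] 0.9 ((276.1332702636719, 246.58755493164062), (233.30528259277344, 127.71436309814453), 5.776205539703369) 1934 0.05979421296106269
[223.2, 134.2, 37.7, 36.7] 0.73 ((264.35491943359375, -270.01568603515625), (220.68104553222656, 123.9808578491211), 21.017534255981445) 1397 0.06016909131691122
[208.0, 180.2, 60.6, 37.9] 0.7 ((490.9314880371094, -181.56637573242188), (167.2795867919922, 98.8088607788086), 74.9570083618164) 1180 0.04493429809908244
[299.9, 233.6, 118.2, 58.2] 0.65 ((565.0049438476562, 207.9139404296875), (297.804931640625, 106.5023422241211), 74.16474151611328) 815 0.01669858906410709
```

View pics/top0c.png

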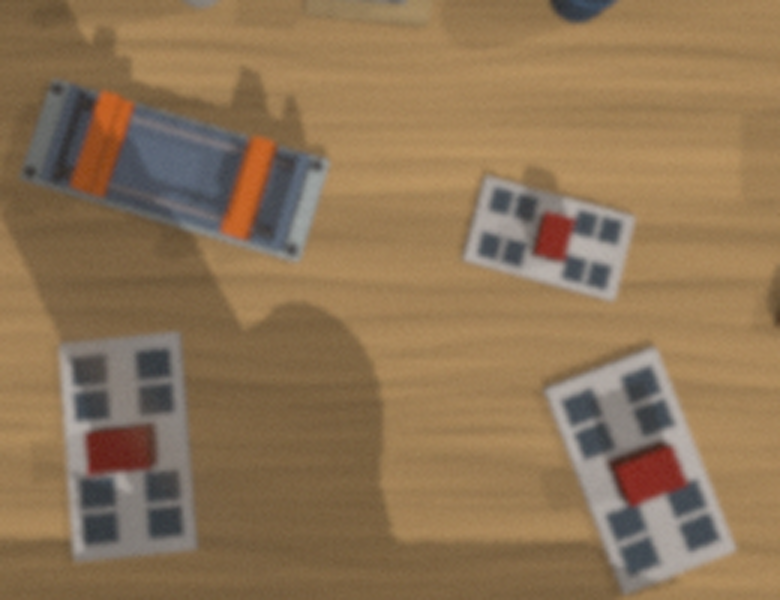

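The panel at top (335,231), scene (238,200), measures about 163 x 93 mm with a 44 x 30 block. The other two, at (191,299) and (365,305), are about 220 x 125, so the first is the one to use. The holder is at top (208,206). Next I refine the poses and plan the approach.

```bash
cat >> h.py <<'E'
from scipy.spatial.transform import Rotation as Ro
def Rst(s): return Ro.from_euler('xyz',s['eef_rot'],degrees=True).as_matrix()
E
python3 - <<'E'
from plant import r
from h import *
s=r.get_state(); print(Rst(s).round(3), s['joints'].round(2))
for n in ["top","scene"]:
    m=r.camera_model(n); im=cv2.imread(f"pics/{n}0.png"); P=np.load(f"pics/{n}P.npy")
    hsv=cv2.cvtColor(im,cv2.COLOR_BGR2HSV)
    red=((hsv[...,0]<6)|(hsv[...,0]>174))&(hsv[...,1]>150)&(hsv[...,2]>60)
    org=(hsv[...,0]>=5)&(hsv[...,0]<18)&(hsv[...,1]>200)
    for nm,mk in (("red",red),("org",org)):
        k,lab,st,c=cv2.connectedComponentsWithStats(mk.astype(np.uint8))
        for i in range(1,k):
            if st[i,4]>40:
                Q=P[lab==i]; z=np.percentile(Q[:,2],90); top=Q[Q[:,2]>z-0.008]
                rc=cv2.minAreaRect((top[:,:2]*1000).astype(np.float32))
                print(n,nm,c[i].round(1),st[i,4],"z90",z.round(4),[np.round(x,1) for x in rc], )
    for q in ["house","cup","glue"]:
        for o in r.spot_point(n,q)[:1]: print(n,q,o,onplane(m,[o['centre']],0)[0].round(3))
E
```

```text
[[-0.    -0.388 -0.922]
 [ 0.    -0.922  0.388]
 [-1.    -0.     0.   ]] [ 83.66  20.54   0.68  -0.   -70.13 -16.51]
top red [113.4 239. ] 222 z90 0.0266 [array([454.8, 488.8]), array([96.7, 20.7]), np.float64(10.1)]
top red [334.  228.4] 112 z90 0.0437 [array([ 490. , -175.2]), array([25.2, 38.8]), np.float64(74.9)]
top red [187.6 299.9] 192 z90 0.0585 [array([328. , 139.4]), array([ 43.4, 295.8]), np.float64(23.7)]
top red [365.7 307.7] 267 z90 0.0591 [array([ 312.7, -134.2]), array([344.6,  60.1]), np.float64(67.1)]
top org [185.  193.4] 157 z90 0.0683 [array([488.5, 163.1]), array([333.5,  74.1]), np.float64(49.1)]
top org [437.3 211.9] 161 z90 0.0188 [array([ 505.9, -252.7]), array([ 93.1, 558.6]), np.float64(10.9)]
top org [232.8 211.9] 143 z90 0.0691 [array([534.5, 125.8]), array([17.9, 88.5]), np.float64(73.4)]
top house {'centre': [271.9, 142.6], 'score': 0.55} [0.764 0.013 0.   ]
top cup {'centre': [341.1, 148.1], 'score': 0.64} [ 0.749 -0.207  0.   ]
top glue {'centre': [216.1, 144.1], 'score': 0.67} [0.757 0.19  0.   ]
scene red [242.7 143.3] 311 z90 0.0572 [array([774.7,
[... 201 characters left out ...]
ay([892.2,  33.9]), array([949.3,  45.2]), np.float64(28.2)]
scene red [470.4 250.2] 292 z90 0.0253 [array([457.7, 488.6]), array([100.9,  23.3]), np.float64(9.7)]
scene org [129.1 189.2] 433 z90 0.0171 [array([ 938.9, -154.1]), array([1120.6,  112.1]), np.float64(44.4)]
scene org [331.3 227.3] 417 z90 0.0674 [array([896.6, 182.9]), array([826.5,  57.8]), np.float64(9.3)]
scene org [382.9 253.6] 443 z90 0.0674 [array([913.8, 266.4]), array([ 43.3, 771.2]), np.float64(88.5)]
scene house {'centre': [259.1, 292.4], 'score': 0.81} [0.772 0.012 0.   ]
scene cup {'centre': [182.3, 256.8], 'score': 0.63} [ 0.742 -0.223  0.   ]
scene glue {'centre': [323.6, 309.7], 'score': 0.56} [0.763 0.175 0.   ]
```

>>> {"name": "arm_command", "arguments": {
  "plan": [
    {"dy":0.75,"dz":-1},
    {"dy":0.75,"dz":-1},
    {"dy":0.75,"dz":-1},
    {"dy":0.75,"dz":-1},
    {"dy":0.75,"dz":-1},
    {"dy":0.75,"dz":-1},
    {"dy":0.75,"dz":-1},
    {"dy":0.75,"dz":-1},
    {"dy":0.75,"dz":-1},
    {"dy":0.75,"dz":-1},
    {"dy":0.75,"dz":-1},
    {"dy":0.75,"dz":-1},
    {"dy":0.75,"dz":-1},
    {"dy":0.75,"dz":-1},
    {"dy":0.75,"dz":-1},
    {"dy":0.75,"dz":-1},
    {"wx":-0.6},
    {"wx":-0.6},
    {"wx":-0.6},
    {}
  ]
}}

```text
schema error: expected keys dx, dy, dz, wx, wy, wz
```

Run:
```python
from plant import r
from h import *
s=r.get_state(); print(s['time_s'],s['tcp_pos'],s['contact_force']); R=Rst(s); print(R.round(3))
m=r.camera_model("wrist"); p,d=r.capture("wrist"); cv2.imwrite("pics/w1.png",p[:,:,::-1]); np.save("pics/w1d.npy",d)
np.savez("pics/w1m.npz",**m)
C=-m['R'].T@m['t']; print("cam",C,"in tool",R.T@(C-s['tcp_pos']),"axis in tool",R.T@m['R'][2])
```

```text
0.9 [0.26212941 0.62201105 0.23757399] [-0.09714556 -0.02106333  0.40465933]
[[-0.    -0.388 -0.922]
 [ 0.    -0.922  0.388]
 [-1.    -0.     0.   ]]
cam [0.32629428 0.59521859 0.38443306] in tool [-0.14686049 -0.0002338  -0.06953055] axis in tool [ 9.66305771e-01 -5.88099632e-04  2.57396214e-01]
```

View pics/w1.png

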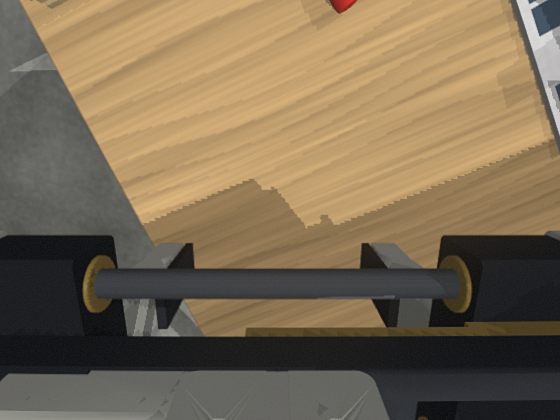

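The wrist view shows only table and gripper here. The call needs every key, so I resend it.

>>> {"name": "arm_command", "arguments": {
  "plan": [
    {"dx":0,"dy":0.8,"dz":-1,"wx":0,"wy":0,"wz":0},
    {"dx":0,"dy":0.8,"dz":-1,"wx":0,"wy":0,"wz":0},
    {"dx":0,"dy":0.8,"dz":-1,"wx":0,"wy":0,"wz":0},
    {"dx":0,"dy":0.8,"dz":-1,"wx":0,"wy":0,"wz":0},
    {"dx":0,"dy":0.8,"dz":-1,"wx":0,"wy":0,"wz":0},
    {"dx":0,"dy":0.8,"dz":-1,"wx":0,"wy":0,"wz":0},
    {"dx":0,"dy":0.8,"dz":-1,"wx":0,"wy":0,"wz":0},
    {"dx":0,"dy":0.8,"dz":-1,"wx":0,"wy":0,"wz":0},
    {"dx":0,"dy":0.8,"dz":-1,"wx":0,"wy":0,"wz":0},
    {"dx":0,"dy":0.8,"dz":-1,"wx":0,"wy":0,"wz":0},
    {"dx":0,"dy":0.8,"dz":-1,"wx":0,"wy":0,"wz":0},
    {"dx":0,"dy":0.8,"dz":-1,"wx":0,"wy":0,"wz":0},
    {"dx":0,"dy":0.8,"dz":-1,"wx":0,"wy":0,"wz":0},
    {"dx":0,"dy":0.8,"dz":-1,"wx":0,"wy":0,"wz":0},
    {"dx":0,"dy":0.8,"dz":-1,"wx":0,"wy":0,"wz":0},
    {"dx":0,"dy":0.8,"dz":-1,"wx":0,"wy":0,"wz":0},
    {"dx":0,"dy":0,"dz":0,"wx":-0.6,"wy":0,"wz":0},
    {"dx":0,"dy":0,"dz":0,"wx":-0.6,"wy":0,"wz":0},
    {"dx":0,"dy":0,"dz":0,"wx":-0.5,"wy":0,"wz":0},
    {"dx":0,"dy":0,"dz":0,"wx":0,"wy":0,"wz":0}
  ]
}}

```text
time_s: 2.62
tcp_pos: [0.4658, 0.2444, 0.239]
eef_rot: [-121.1, 89.7, 44.2]
contact_force: [-0.6, 0.9, 0.0]
gripper_width: 0.0877
```

```bash
cat > snap.py <<'E'
import sys
from plant import r
from h import *
n=sys.argv[1]
s=r.get_state(); print(s['time_s'],s['tcp_pos'].round(4),s['contact_force'].round(2),s['gripper_width']); R=Rst(s); print(R.round(3), s['joints'].round(1))
m=r.camera_model("wrist"); p,d=r.capture("wrist"); cv2.imwrite(f"pics/{n}.png",p[:,:,::-1]); np.save(f"pics/{n}d.npy",d)
np.savez(f"pics/{n}m.npz",**m)
E
python3 snap.py w2
```

```text
2.6167 [0.4658 0.2444 0.239 ] [-0.56  0.91  0.03] 0.08765529252134187
[[ 0.004 -0.253 -0.967]
 [ 0.004 -0.967  0.253]
 [-1.    -0.005 -0.003]] [ 49.1   6.2 -18.1   0.  -65.4  26.2]
```

View pics/w2.png

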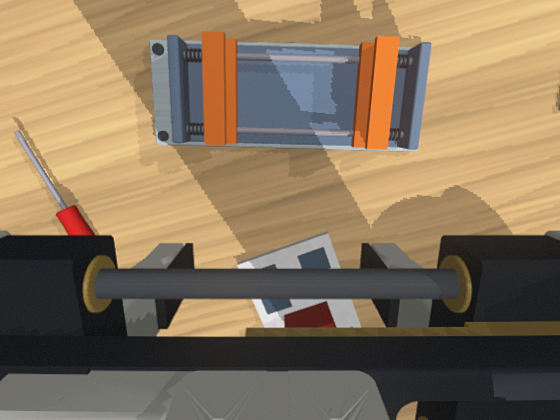

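The wrist view shows the holder, with the left jaw at about (219,88) and the right jaw at about (378,93). I'll fit the geometry from depth.

```bash
cat > fit.py <<'E'
import sys
from h import *
def load(n):
    m=dict(np.load(f"pics/{n}m.npz")); d=np.load(f"pics/{n}d.npy"); im=cv2.imread(f"pics/{n}.png")
    v,u=np.mgrid[0:420,0:560]; P=deproj(m,np.c_[u.ravel(),v.ravel()],d.ravel()).reshape(420,560,3); P[d==0]=np.nan
    return m,d,im,P
E
python3 - <<'E'
from fit import *
m,d,im,P=load("w2")
hsv=cv2.cvtColor(im,cv2.COLOR_BGR2HSV)
org=(hsv[...,0]>=3)&(hsv[...,0]<19)&(hsv[...,1]>190); org[160:]=0; org[:,:190]=0; org[:,410:]=0
Z=P[...,2]
for nm,lo,hi in(("lip",.062,.075),("ledge",.038,.052)):
    mk=(org&(Z>lo)&(Z<hi)).astype(np.uint8)
    k,lab,st,c=cv2.connectedComponentsWithStats(mk)
    for i in range(1,k):
        if st[i,4]>60:
            Q=P[lab==i]; rc=cv2.minAreaRect((Q[:,:2]*1000).astype(np.float32)); print(nm,st[i],np.median(Q[:,2]).round(4),[np.round(x,1) for x in rc])
big=(Z>.006)&(Z<.09); big[165:]=0; big[:,:130]=0;big[:,450:]=0
k,lab,st,c=cv2.connectedComponentsWithStats(big.astype(np.uint8)); i=1+np.argmax(st[1:,4])
Q=P[lab==i]; Q=Q[Q[:,2]<.016]; print("plate",np.median(Q[:,2]),cv2.minAreaRect((Q[:,:2]*1000).astype(np.float32)))
cv2.imwrite("pics/w2c.png",cv2.resize(im[20:160,130:450],None,fx=2.5,fy=2.5,interpolation=cv2.INTER_CUBIC))
E
```

```text
lip [ 202   32   24  112 2349] 0.0667 [array([579. , 276.7]), array([20.2, 98.3]), np.float64(74.1)]
lip [ 366   37   33  112 2391] 0.0666 [array([535.3, 125.8]), array([20.6, 98.7]), np.float64(73.9)]
ledge [ 225   39   12  104 1098] 0.0447 [array([575.7, 265.3]), array([10.6, 97.6]), np.float64(73.9)]
ledge [ 353   43   22  104 1182] 0.0446 [array([538.5, 137.6]), array([12.4, 98.4]), np.float64(73.6)]
plate 0.01170523105592671 ((559.3734741210938, 209.20457458496094), (298.92242431640625, 110.96282958984375), 73.91981506347656)
```

View pics/w2c.png

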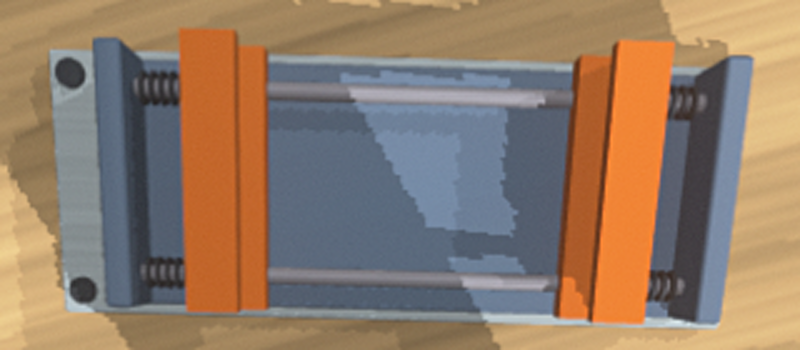

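The carriage centre is at about (0.557, 0.201), axis at 73.85°, which puts it about 8 mm off the plate middle toward −y. The jaws measure as described. Now over to the panel.

>>> {"name": "arm_command", "arguments": {
  "plan": [
    {"dx":0,"dy":1,"dz":-0.15,"wx":0,"wy":0,"wz":0},
    {"dx":0,"dy":1,"dz":-0.15,"wx":0,"wy":0,"wz":0},
    {"dx":0,"dy":1,"dz":-0.15,"wx":0,"wy":0,"wz":0},
    {"dx":0,"dy":1,"dz":-0.15,"wx":0,"wy":0,"wz":0},
    {"dx":0,"dy":1,"dz":-0.15,"wx":0,"wy":0,"wz":0},
    {"dx":0,"dy":1,"dz":-0.15,"wx":0,"wy":0,"wz":0},
    {"dx":0,"dy":1,"dz":-0.15,"wx":0,"wy":0,"wz":0},
    {"dx":0,"dy":1,"dz":-0.15,"wx":0,"wy":0,"wz":0},
    {"dx":0,"dy":1,"dz":-0.15,"wx":0,"wy":0,"wz":0},
    {"dx":0,"dy":1,"dz":-0.15,"wx":0,"wy":0,"wz":0},
    {"dx":0,"dy":1,"dz":-0.15,"wx":0,"wy":0,"wz":0},
    {"dx":0,"dy":1,"dz":-0.15,"wx":0,"wy":0,"wz":0},
    {"dx":0,"dy":1,"dz":-0.15,"wx":0,"wy":0,"wz":0},
    {"dx":0,"dy":1,"dz":-0.15,"wx":0,"wy":0,"wz":0},
    {"dx":0,"dy":1,"dz":-0.15,"wx":0,"wy":0,"wz":0},
    {"dx":0,"dy":1,"dz":-0.15,"wx":0,"wy":0,"wz":0},
    {"dx":0,"dy":1,"dz":-0.15,"wx":0,"wy":0,"wz":0},
    {"dx":0,"dy":1,"dz":-0.15,"wx":0,"wy":0,"wz":0},
    {"dx":0,"dy":1,"dz":-0.15,"wx":0,"wy":0,"wz":0},
    {"dx":0,"dy":0,"dz":0,"wx":0,"wy":0,"wz":0}
  ]
}}

```text
time_s: 4.33
tcp_pos: [0.4057, -0.1662, 0.2384]
eef_rot: [-134.7, 89.3, 29.5]
contact_force: [-0.3, 0.3, -0.1]
gripper_width: 0.0877
```

```bash
python3 snap.py w3
python3 - <<'E'
from fit import *
m,d,im,P=load("w3")
hsv=cv2.cvtColor(im,cv2.COLOR_BGR2HSV); Z=P[...,2]
big=(Z>.003)&(Z<.09); big[232:]=0
k,lab,st,c=cv2.connectedComponentsWithStats(big.astype(np.uint8)); 
for i in range(1,k):
    if st[i,4]<800: continue
    Q=P[lab==i]; 
    for nm,q in(("panel",Q[Q[:,2]<.01]),("top",Q[Q[:,2]>.038])):
        if len(q)>50: print(st[i],nm,len(q),np.median(q[:,2]).round(4),[np.round(x,1) for x in cv2.minAreaRect((q[:,:2]*1000).astype(np.float32))])
E
```

```text
4.3333 [ 0.4057 -0.1662  0.2384] [-0.3   0.3  -0.14] 0.0876673452778362
[[ 0.01  -0.273 -0.962]
 [ 0.006 -0.962  0.273]
 [-1.    -0.008 -0.008]] [  3.4  -2.8 -27.5  -0.3 -64.8  70.9]
[  195    67   145    86 11820] panel 10489 0.0059 [array([ 492.3, -177.3]), array([160.6,  90.6]), np.float64(75.2)]
[  195    67   145    86 11820] top 1331 0.0418 [array([ 492.2, -177.2]), array([30.1, 44.2]), np.float64(75.2)]
[ 482   93   78   41 2762] panel 142 0.0065 [array([ 407.4, -426.6]), array([64.5, 31.1]), np.float64(33.6)]
[   0  100   72   99 6294] panel 405 0.0067 [array([504.8,  79.4]), array([ 59.5, 129.6]), np.float64(41.5)]
[   0  100   72   99 6294] top 2168 0.0513 [array([527. ,  98.3]), array([ 39.3, 100.8]), np.float64(72.6)]
[ 305  179  112   53 2999] panel 2969 0.008 [array([ 355.7, -256. ]), array([135.5,  64.5]), np.float64(74.6)]
```

View pics/w3.png

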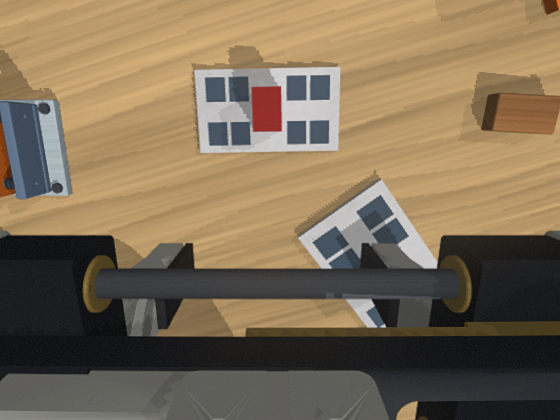

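The target measures 160.6 × 90.6 mm, with its block at wrist pixel (266,109) and world (0.4922, −0.1772), yaw 75.2°. That confirms it. Now a pose-error helper.

```bash
cat > err.py <<'E'
# usage: err.py x y z yawdeg tiltdeg : tool y along -(cos yaw, sin yaw) when flat; tilt = rotation about lateral axis b raising +a end
import sys
from plant import r
from h import *
def target(yaw,tilt):
    a=np.array([np.cos(yaw),np.sin(yaw),0]); X=np.array([0,0,-1.]); Y=-a; Z=np.cross(X,Y)
    b=np.array([a[1],-a[0],0])
    return Ro.from_rotvec(b*tilt).as_matrix()@np.c_[X,Y,Z]
if __name__=="__main__":
    x,y,z,yaw,t=map(float,sys.argv[1:6]); s=r.get_state(); R=Rst(s)
    Rt=target(np.radians(yaw),np.radians(t)); 
    dp=R.T@(np.array([x,y,z])-s['tcp_pos']); w=Ro.from_matrix(R.T@Rt).as_rotvec()
    print("t",s['time_s'],"tcp",s['tcp_pos'].round(4),"units d",(dp/.02).round(2),"w",(w/.08).round(2),"F",s['contact_force'].round(2))
E
python3 err.py 0.4922 -0.1772 0.10 75.2 0
python3 - <<'E'
from err import *
T=target(np.radians(74),np.radians(12));print(T.round(3))
E
```

```text
t 4.3833 tcp [ 0.4057 -0.1654  0.2385] units d [ 6.96 -0.56 -4.26] w [-0.24 -0.1   0.11] F [-0.15 -0.13  0.14]
[[ 0.057 -0.27  -0.961]
 [ 0.2   -0.94   0.276]
 [-0.978 -0.208 -0.   ]]
```

>>> {"name": "arm_command", "arguments": {
  "plan": [
    {"dx":0.5,"dy":-0.07,"dz":-0.5,"wx":-0.12,"wy":-0.05,"wz":0.05},
    {"dx":0.9,"dy":-0.07,"dz":-0.52,"wx":-0.12,"wy":-0.05,"wz":0.05},
    {"dx":0.9,"dy":-0.07,"dz":-0.52,"wx":0,"wy":0,"wz":0},
    {"dx":0.9,"dy":-0.07,"dz":-0.52,"wx":0,"wy":0,"wz":0},
    {"dx":0.9,"dy":-0.07,"dz":-0.52,"wx":0,"wy":0,"wz":0},
    {"dx":0.9,"dy":-0.07,"dz":-0.52,"wx":0,"wy":0,"wz":0},
    {"dx":0.9,"dy":-0.07,"dz":-0.52,"wx":0,"wy":0,"wz":0},
    {"dx":0.7,"dy":-0.05,"dz":-0.4,"wx":0,"wy":0,"wz":0},
    {"dx":0,"dy":0,"dz":0,"wx":0,"wy":0,"wz":0}
  ]
}}

```text
time_s: 5.13
tcp_pos: [0.4881, -0.1754, 0.1052]
eef_rot: [-160.5, 89.4, 4.4]
contact_force: [0.2, -0.3, 0.3]
gripper_width: 0.0876
```

```bash
python3 err.py 0.4922 -0.1772 0.021 75.2 0
```

```text
t 5.1333 tcp [ 0.4881 -0.1754  0.1052] units d [ 4.21  0.05 -0.18] w [-0.07 -0.12  0.04] F [ 0.2  -0.3   0.28]
```

>>> {"name": "arm_command", "arguments": {
  "plan": [
    {"dx":0.7,"dy":0.02,"dz":-0.08,"wx":-0.07,"wy":-0.12,"wz":0.04},
    {"dx":0.8,"dy":0.02,"dz":-0.08,"wx":0,"wy":0,"wz":0},
    {"dx":0.8,"dy":0,"dz":-0.04,"wx":0,"wy":0,"wz":0},
    {"dx":0.7,"dy":0,"dz":0,"wx":0,"wy":0,"wz":0},
    {"dx":0.5,"dy":0,"dz":0,"wx":0,"wy":0,"wz":0},
    {"dx":0.25,"dy":0,"dz":0,"wx":0,"wy":0,"wz":0},
    {"dx":0,"dy":0,"dz":0,"wx":0,"wy":0,"wz":0}
  ]
}}

```text
time_s: 5.72
tcp_pos: [0.4916, -0.1753, 0.0319]
eef_rot: [-172.4, 89.8, -7.3]
contact_force: [0.4, -0.2, 0.4]
gripper_width: 0.0875
```

```bash
python3 err.py 0.4922 -0.1772 0.021 75.2 0
```

```text
t 5.7167 tcp [ 0.4916 -0.1753  0.0319] units d [ 0.55  0.08 -0.05] w [-0.   -0.04  0.01] F [ 0.39 -0.2   0.36]
```

>>> {"name": "arm_command", "arguments": {
  "plan": [
    {"dx":0.3,"dy":0.08,"dz":-0.05,"wx":0,"wy":-0.04,"wz":0},
    {"dx":0.25,"dy":0,"dz":0,"wx":0,"wy":0,"wz":0},
    {"dx":0,"dy":0,"dz":0,"wx":0,"wy":0,"wz":0}
  ]
}}

```text
time_s: 5.97
tcp_pos: [0.4933, -0.1771, 0.0222]
eef_rot: [-158.9, 89.8, 6.4]
contact_force: [-0.0, -0.5, 0.6]
gripper_width: 0.0878
```

```bash
python3 err.py 0.4922 -0.1772 0.021 75.2 0
```

```text
t 5.9667 tcp [ 0.4933 -0.1771  0.0222] units d [0.06 0.02 0.05] w [ 0.   -0.04  0.01] F [-0.01 -0.5   0.57]
```

>>> {"name": "arm_command", "arguments": {
  "plan": [
    {"dx":0,"dy":0,"dz":0,"wx":0,"wy":0,"wz":0},
    {"dx":0,"dy":0,"dz":0,"wx":0,"wy":0,"wz":0},
    {"dx":0,"dy":0,"dz":0,"wx":0,"wy":0,"wz":0},
    {"dx":0,"dy":0,"dz":0,"wx":0,"wy":0,"wz":0},
    {"dx":0,"dy":0,"dz":0,"wx":0,"wy":0,"wz":0},
    {"dx":0,"dy":0,"dz":0,"wx":0,"wy":0,"wz":0},
    {"dx":0,"dy":0,"dz":0,"wx":0,"wy":0,"wz":0},
    {"dx":0,"dy":0,"dz":0,"wx":0,"wy":0,"wz":0}
  ],
  "fingers": 1,
  "force": 35
}}

```text
time_s: 6.63
tcp_pos: [0.4944, -0.1773, 0.0238]
eef_rot: [-163.2, 89.7, 2.0]
contact_force: [0.3, 0.3, -0.5]
gripper_width: 0.0397
```

>>> {"name": "arm_command", "arguments": {
  "plan": [
    {"dx":0,"dy":0,"dz":0,"wx":0,"wy":0,"wz":0},
    {"dx":0,"dy":0,"dz":0,"wx":0,"wy":0,"wz":0},
    {"dx":0,"dy":0,"dz":0,"wx":0,"wy":0,"wz":0},
    {"dx":0,"dy":0,"dz":0,"wx":0,"wy":0,"wz":0}
  ]
}}

```text
time_s: 6.97
tcp_pos: [0.4944, -0.1773, 0.0239]
eef_rot: [-164.2, 89.7, 1.0]
contact_force: [-1.1, 0.5, 0.3]
gripper_width: 0.0297
```

```bash
python3 err.py 0.4922 -0.1772 0.021 75.2 0; python3 err.py 0.4922 -0.1772 0.021 75.2 0
```

```text
t 6.9667 tcp [ 0.4944 -0.1773  0.0239] units d [0.14 0.02 0.11] w [ 0.   -0.07  0.02] F [-1.06  0.52  0.26]
t 6.9667 tcp [ 0.4944 -0.1773  0.0239] units d [0.14 0.02 0.11] w [ 0.   -0.07  0.02] F [-1.06  0.52  0.26]
```

Gripped at 29.7 mm. Lift.

>>> {"name": "arm_command", "arguments": {
  "plan": [
    {"dx":-0.4,"dy":0,"dz":0,"wx":0,"wy":0,"wz":0},
    {"dx":-0.8,"dy":0,"dz":0,"wx":0,"wy":0,"wz":0},
    {"dx":-1,"dy":0,"dz":0,"wx":0,"wy":0,"wz":0},
    {"dx":-1,"dy":0,"dz":0,"wx":0,"wy":0,"wz":0},
    {"dx":-1,"dy":0,"dz":0,"wx":0,"wy":0,"wz":0},
    {"dx":-1,"dy":0,"dz":0,"wx":0,"wy":0,"wz":0},
    {"dx":-1,"dy":0,"dz":0,"wx":0,"wy":0,"wz":0},
    {"dx":-0.5,"dy":0,"dz":0,"wx":0,"wy":0,"wz":0},
    {"dx":0,"dy":0,"dz":0,"wx":0,"wy":0,"wz":0}
  ]
}}

```text
time_s: 7.72
tcp_pos: [0.4906, -0.1773, 0.1658]
eef_rot: [-55.2, 90.0, 110.0]
contact_force: [0.2, -0.4, -1.7]
gripper_width: 0.0303
```

```bash
cat > he.py <<'E'
# he.py S z tilt  -> error to holder-frame pose; also current S, lat
import sys,os
from err import *
C=np.array([0.5592,0.2007]); yaw=73.85; a=np.array([np.cos(np.radians(yaw)),np.sin(np.radians(yaw))]); b=np.array([a[1],-a[0]])
S,z,t=map(float,sys.argv[1:4]); s=r.get_state(); R=Rst(s); p=s['tcp_pos']
Rt=target(np.radians(yaw),np.radians(t)); T=np.r_[C+S*a,z]
dp=R.T@(T-p); w=Ro.from_matrix(R.T@Rt).as_rotvec()
F=s['contact_force']; tilt=np.degrees(np.arcsin(-R[2,1]))
print("t",s['time_s'],"S %.4f lat %.4f z %.4f tilt %.2f"%((p[:2]-C)@a,(p[:2]-C)@b,p[2],tilt),"d",(dp/.02).round(2),"w",(w/.08).round(2),"F a/b/z",np.round([F[:2]@a,F[:2]@b,F[2]],2),"M",s['moment'].round(2),"g",s['gripper_width'].round(4))
E
python3 he.py 0.016 0.16 0
```

```text
Traceback (most recent call last):
  File "he.py", line 9, in <module>
    print("t",s['time_s'],"S %.4f lat %.4f z %.4f tilt %.2f"%((p[:2]-C)@a,(p[:2]-C)@b,p[2],tilt),"d",(dp/.02).round(2),"w",(w/.08).round(2),"F a/b/z",np.round([F[:2]@a,F[:2]@b,F[2]],2),"M",s['moment'].round(2),"g",s['gripper_width'].round(4))
                                                                                                                                                                                                                      ^^^^^^^^^^^^^^^^^^^^^^^^
AttributeError: 'float' object has no attribute 'round'
```

```bash
sed -i "s/s\['gripper_width'\].round(4)/round(s['gripper_width'],4)/" he.py; python3 he.py 0.016 0.16 0; python3 snap.py w4
```

```text
t 7.7167 S -0.3821 lat 0.0392 z 0.1658 tilt 0.04 d [  0.31 -19.95   1.5 ] w [0.29 0.01 0.01] F a/b/z [-0.34  0.3  -1.69] M [-0.01 -0.1   0.08] g 0.0303
7.7167 [ 0.4906 -0.1773  0.1658] [ 0.2  -0.41 -1.69] 0.03029810277670017
[[-0.    -0.256 -0.967]
 [ 0.001 -0.967  0.256]
 [-1.    -0.001  0.   ]] [  1.7   9.6 -24.3  -0.  -56.1  73.5]
```

View pics/w4.png

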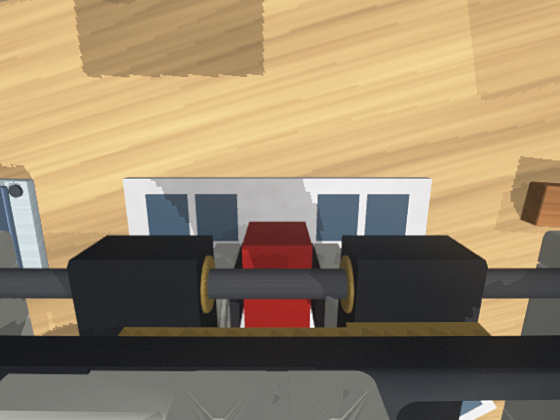

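The panel is held level, with its white face at rows 178–240 and columns 123–432. I'll measure it in the tool frame.

Run:
```python
from fit import *
from plant import r
m,d,im,P=load("w4"); s=r.get_state(); R=Rst(s); T=(P-s['tcp_pos'])@R
mk=np.zeros(d.shape,bool); mk[170:236,110:445]=1
mk&=(T[...,0]>.008)&(T[...,0]<.03)
q=T[mk]; 
print(len(q)); A=np.c_[q[:,1:],np.ones(len(q))]; print("x=c.yz",np.linalg.lstsq(A,q[:,0],rcond=None)[0], np.median(q[:,0]))
print("y",q[:,1].min(),q[:,1].max(),"z min",q[:,2].min(), [ (q[(q[:,1]>lo)&(q[:,1]<lo+.02),2].min().round(4)) for lo in (-.08,-.06,-.04,.02,.04,.06)])
```

```text
17220
x=c.yz [-0.00066248 -0.04463382  0.01597374] 0.01723211429063667
y -0.0807716482676946 0.08001752464068522 z min -0.043098024301414545 [np.float64(-0.043), np.float64(-0.043), np.float64(-0.043), np.float64(-0.043), np.float64(-0.0431), np.float64(-0.0431)]
```

Run:
```python
from fit import *
m,d,im,P=load("w4")
q=P[5:150,60:460].reshape(-1,3); q=q[abs(q[:,2])<.01]; A=np.c_[q[:,:2],np.ones(len(q))]; print(np.linalg.lstsq(A,q[:,2],rcond=None)[0],q[:,2].mean())
m,d,im,P=load("w3")
q=P[72:148,202:334].reshape(-1,3); q=q[(q[:,2]<.012)]; A=np.c_[q[:,:2],np.ones(len(q))]; print(np.linalg.lstsq(A,q[:,2],rcond=None)[0],q[:,2].mean())
```

```text
[ 0.00055969  0.00042274 -0.00052655] -0.00027031768256352096
[-0.00090302  0.00069402  0.00652471] 0.005956254717309727
```

The panel leans 2.5° about the pad axis (its outer long edge is low). I'll compensate for that in the tool attitude.

```bash
sed -i "s/C=np.array(\[0.5592,0.2007\])/C=np.array([0.5584,0.2009])/; s/^dp=/Rt=Rt@Ro.from_rotvec([0,.0446,0]).as_matrix()\ndp=/" he.py; python3 he.py 0.016 0.16 0
```

```text
t 7.7667 S -0.3821 lat 0.0398 z 0.1650 tilt 0.04 d [  0.27 -19.94   1.54] w [0.28 0.57 0.01] F a/b/z [ 0.14  0.78 -0.42] M [-0.04 -0.05  0.05] g 0.03
```

>>> {"name": "arm_command", "arguments": {
  "plan": [
    {"dx":0,"dy":-0.4,"dz":0,"wx":0.15,"wy":0.1,"wz":0},
    {"dx":0,"dy":-0.8,"dz":0.08,"wx":0.15,"wy":0.1,"wz":0},
    {"dx":0,"dy":-1,"dz":0.08,"wx":0,"wy":0.1,"wz":0},
    {"dx":0,"dy":-1,"dz":0.08,"wx":0,"wy":0.1,"wz":0},
    {"dx":0,"dy":-1,"dz":0.08,"wx":0,"wy":0.1,"wz":0},
    {"dx":0,"dy":-1,"dz":0.08,"wx":0,"wy":0,"wz":0},
    {"dx":0,"dy":-1,"dz":0.08,"wx":0,"wy":0,"wz":0},
    {"dx":0,"dy":-1,"dz":0.08,"wx":0,"wy":0,"wz":0},
    {"dx":0,"dy":-1,"dz":0.08,"wx":0,"wy":0,"wz":0},
    {"dx":0,"dy":-1,"dz":0.08,"wx":0,"wy":0,"wz":0},
    {"dx":0,"dy":-1,"dz":0.08,"wx":0,"wy":0,"wz":0},
    {"dx":0,"dy":-1,"dz":0.08,"wx":0,"wy":0,"wz":0},
    {"dx":0,"dy":-1,"dz":0.08,"wx":0,"wy":0,"wz":0},
    {"dx":0,"dy":-1,"dz":0.08,"wx":0,"wy":0,"wz":0},
    {"dx":0,"dy":-1,"dz":0.08,"wx":0,"wy":0,"wz":0},
    {"dx":0,"dy":-1,"dz":0.08,"wx":0,"wy":0,"wz":0},
    {"dx":0,"dy":-1,"dz":0.08,"wx":0,"wy":0,"wz":0},
    {"dx":0,"dy":-1,"dz":0.08,"wx":0,"wy":0,"wz":0},
    {"dx":0,"dy":-0.7,"dz":0.05,"wx":0,"wy":0,"wz":0},
    {"dx":0,"dy":-0.3,"dz":0,"wx":0,"wy":0,"wz":0}
  ],
  "force": 45
}}

```text
time_s: 9.43
tcp_pos: [0.5534, 0.1921, 0.1396]
eef_rot: [119.9, 88.9, -76.9]
contact_force: [0.1, -0.2, -1.7]
gripper_width: 0.0298
```

```bash
python3 he.py 0.016 0.16 12
```

```text
t 9.4333 S -0.0098 lat -0.0024 z 0.1396 tilt -0.99 d [-1.04 -1.27 -0.12] w [-0.06  0.42 -2.84] F a/b/z [-0.16  0.13 -1.69] M [-0.01 -0.   -0.05] g 0.0298
```

>>> {"name": "arm_command", "arguments": {
  "plan": [
    {"dx":-0.3,"dy":-0.2,"dz":-0.03,"wx":0,"wy":0.1,"wz":-0.4},
    {"dx":-0.3,"dy":-0.3,"dz":-0.03,"wx":0,"wy":0.1,"wz":-0.6},
    {"dx":-0.2,"dy":-0.3,"dz":-0.03,"wx":0,"wy":0.1,"wz":-0.6},
    {"dx":-0.2,"dy":-0.3,"dz":-0.03,"wx":0,"wy":0.1,"wz":-0.6},
    {"dx":0,"dy":-0.2,"dz":0,"wx":0,"wy":0,"wz":-0.5},
    {"dx":0,"dy":0,"dz":0,"wx":0,"wy":0,"wz":0}
  ]
}}

```text
time_s: 9.93
tcp_pos: [0.5607, 0.2151, 0.1592]
eef_rot: [-101.2, 77.9, 62.2]
contact_force: [-0.4, 0.3, -2.2]
gripper_width: 0.0298
```

```bash
python3 he.py 0.016 0.12 12; python3 snap.py w5
```

```text
t 9.9333 S 0.0143 lat -0.0017 z 0.1592 tilt 11.89 d [ 1.94  0.32 -0.  ] w [-0.04  0.03 -0.03] F a/b/z [ 0.18 -0.47 -2.24] M [-0.8   0.44  0.04] g 0.0298
9.9333 [0.5607 0.2151 0.1592] [-0.4   0.3  -2.24] 0.02976003079581016
[[ 0.098 -0.276 -0.956]
 [ 0.186 -0.939  0.29 ]
 [-0.978 -0.206 -0.041]] [ 36.1  12.6 -19.6  -7.3 -47.1  41.8]
```

View pics/w5.png

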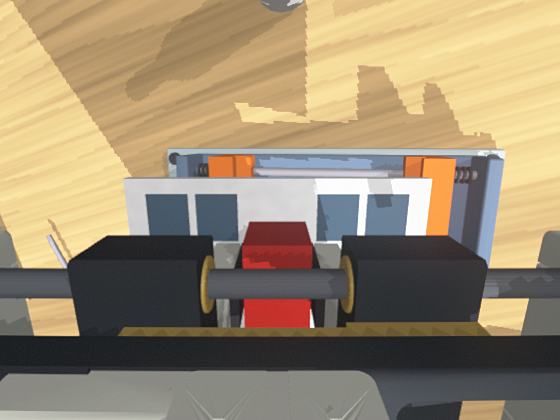

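The view shows the panel's right (near) edge at about column 432, with the right jaw (404–455, 155–240) below it and the left jaw at (210–255, 155–178). I'll check the panel in the tool frame and the jaw in the carriage frame.

```bash
cat > rel.py <<'E'
import sys
from fit import *
from plant import r
n=sys.argv[1]
m,d,im,P=load(n); s=r.get_state(); R=Rst(s); T=(P-s['tcp_pos'])@R
mk=np.zeros(d.shape,bool); mk[170:236,110:445]=1
mk&=(T[...,0]>.008)&(T[...,0]<.022)
q=T[mk]; A=np.c_[q[:,1:],np.ones(len(q))]; print("panel x=c.yz",np.linalg.lstsq(A,q[:,0],rcond=None)[0],"y",q[:,1].min(),q[:,1].max(),"z min",q[:,2].min())
C0=np.array([.5572,.2013]); yaw=np.radians(73.85); a=np.array([np.cos(yaw),np.sin(yaw)]); b=np.array([a[1],-a[0]])
w=P[mk]; sl=(w[:,:2]-C0)@a; print("panel top: s range",sl.min().round(4),sl.max().round(4),"z",w[:,2].min().round(4),w[:,2].max().round(4))
hsv=cv2.cvtColor(im,cv2.COLOR_BGR2HSV)
org=(hsv[...,0]>=3)&(hsv[...,0]<19)&(hsv[...,1]>190)
L=org&(P[...,2]>.06)&(P[...,2]<.072)&~mk; q=P[L]; sl=(q[:,:2]-C0)@a; lat=(q[:,:2]-C0)@b
for sg in(-1,1):
    k=(sl*sg>0.05)&(sl*sg<.13)&(abs(lat)<.06)
    if k.sum()>20: print("lip",sg,k.sum(),np.percentile(sl[k],[1,99]).round(4),"lat",np.percentile(lat[k],[0,100]).round(3),"z",np.median(q[k,2]).round(4))
E
python3 rel.py w5
```

```text
panel x=c.yz [ 0.00161294 -0.03309379  0.01732325] y -0.08096170216984154 0.08030457584210784 z min -0.04260628021939731
panel top: s range -0.0608 0.097 z 0.1238 0.1604
lip 1 418 [0.0693 0.0884] lat [0.035 0.049] z 0.0669
```

```bash
python3 he.py 0.016 0.088 12
```

```text
t 9.9833 S 0.0140 lat -0.0014 z 0.1593 tilt 11.77 d [3.51 0.63 0.08] w [-0.05  0.02 -0.05] F a/b/z [ 0.25 -0.74 -1.48] M [-0.79  0.42 -0.05] g 0.0298
```

>>> {"name": "arm_command", "arguments": {
  "plan": [
    {"dx":0.4,"dy":0.1,"dz":0.02,"wx":-0.05,"wy":0,"wz":-0.05},
    {"dx":0.7,"dy":0.12,"dz":0.02,"wx":0,"wy":0,"wz":0},
    {"dx":0.7,"dy":0.12,"dz":0.02,"wx":0,"wy":0,"wz":0},
    {"dx":0.7,"dy":0.12,"dz":0.02,"wx":0,"wy":0,"wz":0},
    {"dx":0.5,"dy":0.1,"dz":0,"wx":0,"wy":0,"wz":0},
    {"dx":0.15,"dy":0,"dz":0,"wx":0,"wy":0,"wz":0}
  ]
}}

```text
time_s: 10.48
tcp_pos: [0.5624, 0.2135, 0.0919]
eef_rot: [-102.0, 77.9, 61.6]
contact_force: [-0.6, 0.0, -0.9]
gripper_width: 0.0295
```

```bash
python3 he.py 0.016 0.088 12
```

```text
t 10.4833 S 0.0132 lat 0.0003 z 0.0919 tilt 11.80 d [ 0.22 -0.1   0.03] w [ 0.01  0.   -0.04] F a/b/z [-0.14 -0.58 -0.9 ] M [-0.77  0.4   0.06] g 0.0295
```

>>> {"name": "arm_command", "arguments": {
  "plan": [
    {"dx":0.2,"dy":0.0,"dz":0.03,"wx":0,"wy":0,"wz":-0.05},
    {"dx":0,"dy":0,"dz":0,"wx":0,"wy":0,"wz":0}
  ]
}}

```text
time_s: 10.65
tcp_pos: [0.5615, 0.2139, 0.0858]
eef_rot: [-101.4, 77.9, 62.2]
contact_force: [-0.9, 0.2, -1.3]
gripper_width: 0.0295
```

```bash
python3 he.py 0.006 0.088 12;  python3 snap.py w6; python3 rel.py w6
```

```text
t 10.65 S 0.0133 lat -0.0006 z 0.0858 tilt 11.87 d [-0.18  0.34 -0.04] w [ 0.01  0.03 -0.03] F a/b/z [-0.1  -0.9  -1.27] M [-0.77  0.41 -0.01] g 0.0295
10.65 [0.5615 0.2139 0.0858] [-0.89  0.15 -1.27] 0.029488614476111633
[[ 0.098 -0.272 -0.957]
 [ 0.186 -0.94   0.286]
 [-0.978 -0.206 -0.042]] [ 35.8  17.6 -23.7  -8.7 -38.2  44.1]
panel x=c.yz [-0.00085994 -0.03588311  0.01763824] y -0.0802538240065418 0.09139400519191249 z min -0.04247687871005227
panel top: s range -0.0715 0.0961 z 0.0467 0.087
lip -1 674 [-0.0887 -0.0688] lat [-0.027  0.05 ] z 0.0666
lip 1 372 [0.0689 0.0883] lat [0.044 0.05 ] z 0.0666
```

View pics/w6.png

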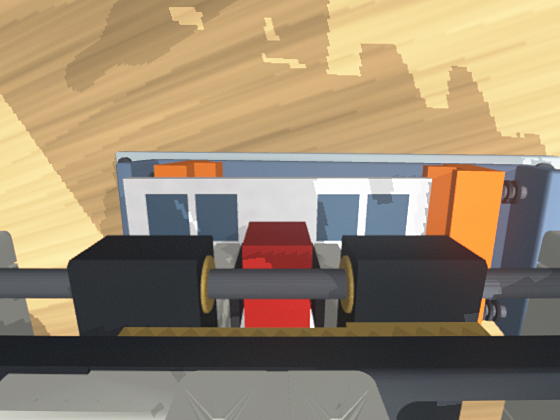

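The near edge is at the slot mouth, with the right lip inner edge at column ~450 and the panel edge at ~430. Advancing into the slot.

>>> {"name": "arm_command", "arguments": {
  "plan": [
    {"dx":-0.12,"dy":0.2,"dz":0,"wx":0,"wy":0,"wz":0},
    {"dx":-0.06,"dy":0.2,"dz":0,"wx":0,"wy":0,"wz":0},
    {"dx":0,"dy":0,"dz":0,"wx":0,"wy":0,"wz":0}
  ]
}}

```text
time_s: 10.95
tcp_pos: [0.5599, 0.2057, 0.0899]
eef_rot: [-102.0, 77.8, 61.7]
contact_force: [-0.3, -0.6, -0.7]
gripper_width: 0.0299
```

```bash
python3 he.py 0.0 0.0875 12
```

```text
t 10.95 S 0.0051 lat 0.0001 z 0.0899 tilt 11.97 d [0.06 0.27 0.01] w [ 0.03  0.   -0.01] F a/b/z [-0.63 -0.12 -0.74] M [-0.77  0.43  0.03] g 0.0299
```

>>> {"name": "arm_command", "arguments": {
  "plan": [
    {"dx":0.08,"dy":0.08,"dz":0,"wx":0,"wy":0,"wz":0},
    {"dx":-0.02,"dy":0.1,"dz":0,"wx":0,"wy":0,"wz":0},
    {"dx":0,"dy":0,"dz":0,"wx":0,"wy":0,"wz":0}
  ]
}}

```text
time_s: 11.2
tcp_pos: [0.5597, 0.2022, 0.0896]
eef_rot: [-102.4, 77.6, 61.3]
contact_force: [-0.9, -0.6, -1.1]
gripper_width: 0.0298
```

```bash
python3 he.py -0.005 0.0875 12
```

```text
t 11.2 S 0.0016 lat 0.0009 z 0.0896 tilt 12.10 d [0.03 0.35 0.04] w [ 0.02 -0.02  0.02] F a/b/z [-0.8  -0.68 -1.1 ] M [-0.73  0.44 -0.01] g 0.0298
```

>>> {"name": "arm_command", "arguments": {
  "plan": [
    {"dx":0.1,"dy":0.05,"dz":0,"wx":0,"wy":0,"wz":0},
    {"dx":0.02,"dy":0.1,"dz":-0.03,"wx":0,"wy":0,"wz":0},
    {"dx":0.0,"dy":0.1,"dz":0,"wx":0,"wy":0,"wz":0}
  ]
}}

```text
time_s: 11.45
tcp_pos: [0.5597, 0.1981, 0.0867]
eef_rot: [-102.6, 77.5, 61.1]
contact_force: [-0.6, 2.2, 0.0]
gripper_width: 0.0297
```

```bash
python3 he.py -0.010 0.0875 12; python3 snap.py w7; python3 rel.py w7
```

```text
t 11.45 S -0.0023 lat 0.0020 z 0.0867 tilt 12.18 d [-0.12  0.37  0.1 ] w [ 0.03 -0.04  0.04] F a/b/z [ 1.95 -1.18  0.03] M [-0.06  0.39  0.07] g 0.0297
11.45 [0.5597 0.1981 0.0867] [-0.59  2.2   0.03] 0.02965643352221584
[[ 0.105 -0.269 -0.957]
 [ 0.189 -0.94   0.285]
 [-0.976 -0.211 -0.047]] [ 34.5  16.9 -24.5  -9.1 -37.7  45.9]
panel x=c.yz [-0.00467832 -0.02944155  0.01716568] y -0.08100523592783133 0.0858282818767319 z min -0.04593213241333307
panel top: s range -0.083 0.0804 z 0.0498 0.0886
lip -1 236 [-0.0904 -0.0705] lat [0.017 0.05 ] z 0.0666
lip 1 246 [0.0684 0.0883] lat [0.046 0.05 ] z 0.0665
```

View pics/w7.png

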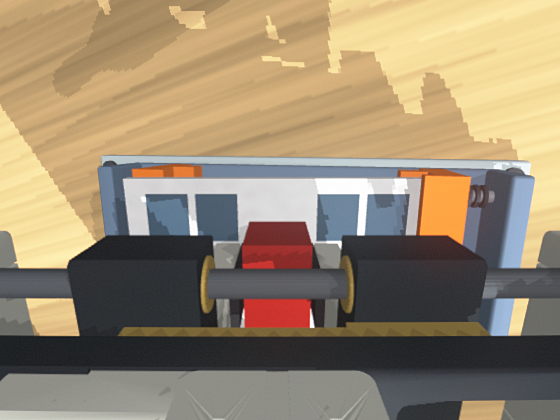

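In the view, the panel's right edge has gone under the lip (its inner edge is at column 421). Reaction is +2 N and the jaw has moved ~1.6 mm. I'll push it back in steps.

>>> {"name": "arm_command", "arguments": {
  "plan": [
    {"dx":-0.03,"dy":0.15,"dz":0.03,"wx":0,"wy":0,"wz":0},
    {"dx":-0.03,"dy":0.15,"dz":0.03,"wx":0,"wy":0,"wz":0},
    {"dx":-0.03,"dy":0.15,"dz":0.03,"wx":0,"wy":0,"wz":0}
  ]
}}

```text
time_s: 11.75
tcp_pos: [0.5568, 0.1904, 0.0872]
eef_rot: [-103.2, 77.3, 60.6]
contact_force: [2.2, 2.5, -1.0]
gripper_width: 0.0299
```

```bash
python3 he.py -0.0197 0.0865 12
```

```text
t 11.75 S -0.0105 lat 0.0014 z 0.0872 tilt 12.33 d [-0.07  0.46  0.07] w [ 0.05 -0.07  0.07] F a/b/z [ 3.    1.43 -1.  ] M [ 0.25 -0.41  0.14] g 0.0299
```

>>> {"name": "arm_command", "arguments": {
  "plan": [
    {"dx":-0.04,"dy":0.15,"dz":0.03,"wx":0.03,"wy":-0.03,"wz":0.05},
    {"dx":-0.04,"dy":0.15,"dz":0.03,"wx":0.03,"wy":-0.03,"wz":0.04},
    {"dx":-0.02,"dy":0.08,"dz":0.02,"wx":0,"wy":0,"wz":0}
  ]
}}

```text
time_s: 12.0
tcp_pos: [0.5539, 0.1835, 0.0882]
eef_rot: [-102.5, 77.7, 61.0]
contact_force: [2.1, 3.6, -3.3]
gripper_width: 0.0298
```

```bash
python3 he.py -0.0197 0.0865 12;  python3 snap.py w8; python3 rel.py w8
```

```text
t 12.0 S -0.0179 lat 0.0005 z 0.0882 tilt 12.04 d [0.06 0.1  0.03] w [-0.01 -0.04  0.01] F a/b/z [ 4.08  1.01 -3.32] M [ 0.77 -0.58  0.19] g 0.0298
12.0 [0.5539 0.1835 0.0882] [ 2.11  3.64 -3.32] 0.02984371273192299
[[ 0.104 -0.273 -0.956]
 [ 0.187 -0.939  0.288]
 [-0.977 -0.209 -0.046]] [ 33.5  16.1 -25.4  -9.2 -37.9  46.7]
panel x=c.yz [-0.00957057 -0.01109304  0.01753157] y -0.08102916803792308 0.08499311505945543 z min -0.04756148102775921
panel top: s range -0.0981 0.0649 z 0.0535 0.0896
lip -1 74 [-0.1056 -0.0859] lat [0.015 0.05 ] z 0.0666
lip 1 982 [0.0684 0.089 ] lat [0.007 0.05 ] z 0.0667
```

View pics/w8.png

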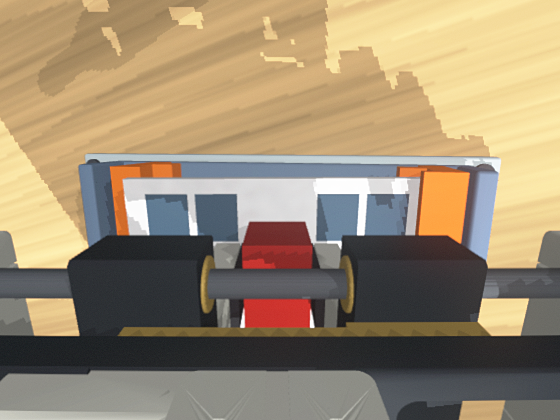

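Jaw back ~17 mm, with the panel's far edge at s=0.0649, clear of the opposite lip (0.0684). I'll push ~2 mm more while lowering slightly, since the lip shows a light downward touch.

>>> {"name": "arm_command", "arguments": {
  "plan": [
    {"dx":0.06,"dy":0.06,"dz":0,"wx":0,"wy":0,"wz":0},
    {"dx":0.02,"dy":0.05,"dz":0.02,"wx":0,"wy":0,"wz":0}
  ]
}}

```text
time_s: 12.22
tcp_pos: [0.5536, 0.1824, 0.0869]
eef_rot: [-102.8, 77.5, 60.8]
contact_force: [1.9, 3.6, 0.1]
gripper_width: 0.0298
```

```bash
python3 he.py -0.0185 0.082 9
```

```text
t 12.2167 S -0.0191 lat 0.0006 z 0.0869 tilt 12.14 d [0.24 0.02 0.04] w [-0.03 -0.05  0.68] F a/b/z [3.99 0.78 0.13] M [ 0.86 -0.45  0.19] g 0.0298
```

>>> {"name": "arm_command", "arguments": {
  "plan": [
    {"dx":0.12,"dy":0.02,"dz":0.02,"wx":0,"wy":-0.03,"wz":0.34},
    {"dx":0.12,"dy":0.02,"dz":0.02,"wx":0,"wy":0,"wz":0.34}
  ]
}}

```text
time_s: 12.38
tcp_pos: [0.554, 0.1825, 0.083]
eef_rot: [-106.5, 80.5, 56.9]
contact_force: [2.2, 5.7, -1.1]
gripper_width: 0.0299
```

```bash
python3 he.py -0.0169 0.078 6
```

```text
t 12.3833 S -0.0189 lat 0.0009 z 0.0830 tilt 9.12 d [ 0.26 -0.06  0.06] w [-0.08 -0.04  0.68] F a/b/z [ 6.06  0.52 -1.12] M [ 1.25 -0.36  0.18] g 0.0299
```

>>> {"name": "arm_command", "arguments": {
  "plan": [
    {"dx":0.12,"dy":-0.05,"dz":0.03,"wx":-0.04,"wy":-0.02,"wz":0.34},
    {"dx":0.12,"dy":-0.04,"dz":0.02,"wx":-0.04,"wy":-0.02,"wz":0.34}
  ]
}}

```text
time_s: 12.55
tcp_pos: [0.5545, 0.1853, 0.0788]
eef_rot: [-114.1, 83.5, 49.6]
contact_force: [1.5, 4.1, -0.9]
gripper_width: 0.0296
```

```bash
python3 he.py -0.0156 0.074 3;  python3 snap.py w9; python3 rel.py w9
```

```text
t 12.55 S -0.0161 lat 0.0006 z 0.0788 tilt 5.93 d [ 0.24 -0.    0.04] w [-0.03 -0.02  0.64] F a/b/z [ 4.37  0.28 -0.85] M [ 1.2  -0.42  0.17] g 0.0296
12.55 [0.5545 0.1853 0.0788] [ 1.48  4.12 -0.85] 0.02964966248874086
[[ 0.073 -0.277 -0.958]
 [ 0.086 -0.955  0.283]
 [-0.994 -0.103 -0.046]] [ 36.6  18.1 -25.9  -2.3 -39.7  38.7]
panel x=c.yz [-0.00697076 -0.02090729  0.01697217] y -0.09245768980701341 0.08683586204490164 z min -0.047252568979651646
panel top: s range -0.1002 0.0786 z 0.0509 0.0727
lip -1 118 [-0.1072 -0.0873] lat [0.014 0.05 ] z 0.0664
lip 1 1850 [0.0688 0.0885] lat [0.009 0.05 ] z 0.0666
```

View pics/w9.png

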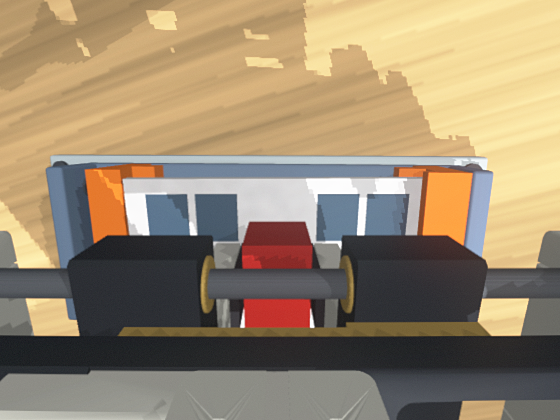

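The jaw is at 18.4 mm, and the far edge is about to pass the left lip (inner edge 0.0688, panel ~0.0663). Continuing down.

>>> {"name": "arm_command", "arguments": {
  "plan": [
    {"dx":0.12,"dy":0.02,"dz":0.02,"wx":0,"wy":-0.02,"wz":0.34},
    {"dx":0.12,"dy":-0.01,"dz":0.02,"wx":0,"wy":0,"wz":0.34}
  ]
}}

```text
time_s: 12.77
tcp_pos: [0.555, 0.1867, 0.0742]
eef_rot: [-134.5, 86.2, 29.2]
contact_force: [2.3, 4.2, -0.3]
gripper_width: 0.0299
```

```bash
python3 he.py -0.0146 0.0698 0
```

```text
t 12.7667 S -0.0146 lat 0.0007 z 0.0742 tilt 2.69 d [0.22 0.01 0.04] w [-0.04 -0.02  0.58] F a/b/z [ 4.64  1.1  -0.28] M [ 1.27 -0.44  0.18] g 0.0299
```

>>> {"name": "arm_command", "arguments": {
  "plan": [
    {"dx":0.11,"dy":0.02,"dz":0.02,"wx":-0.02,"wy":-0.01,"wz":0.3},
    {"dx":0.11,"dy":0.01,"dz":0.02,"wx":-0.02,"wy":0,"wz":0.28}
  ]
}}

```text
time_s: 12.93
tcp_pos: [0.5553, 0.1873, 0.0703]
eef_rot: [178.5, 87.3, -17.6]
contact_force: [1.3, 1.8, 9.8]
gripper_width: 0.0298
```

```bash
python3 he.py 0 0.0690 0;python3 snap.py w10; python3 rel.py w10
```

```text
t 12.9333 S -0.0139 lat 0.0008 z 0.0703 tilt -0.07 d [ 0.06 -0.7   0.04] w [ 0.01 -0.03 -0.01] F a/b/z [2.12 0.76 9.83] M [ 1.29 -0.3  -0.04] g 0.0298
12.9333 [0.5553 0.1873 0.0703] [1.32 1.82 9.83] 0.02982537676595022
[[ 0.045 -0.277 -0.96 ]
 [-0.014 -0.961  0.277]
 [-0.999  0.001 -0.047]] [ 39.2  20.4 -25.7   3.4 -42.5  32.2]
panel x=c.yz [ 0.00151212 -0.03134583  0.01694731] y -0.08325577402515368 0.08692376163828451 z min -0.04696431903001472
panel top: s range -0.1004 0.0698 z 0.0503 0.0646
lip -1 248 [-0.1072 -0.0873] lat [0.014 0.05 ] z 0.0666
lip 1 3166 [0.0686 0.0886] lat [0.008 0.05 ] z 0.0667
```

View pics/w10.png

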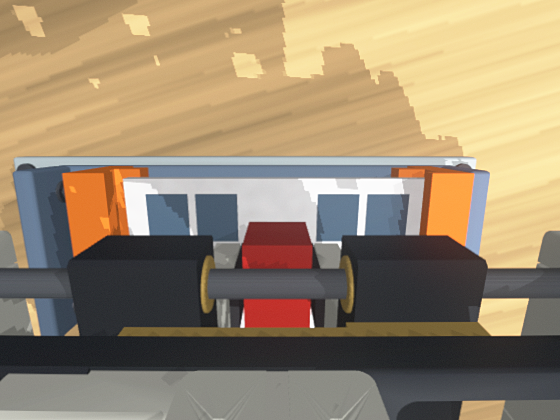

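Level, but Fz = +10 N, so something is touching below. I'll ease up ~1 mm and check the panel's height at both ends.

>>> {"name": "arm_command", "arguments": {
  "plan": [
    {"dx":-0.04,"dy":0,"dz":0,"wx":0,"wy":0,"wz":0}
  ]
}}

```text
time_s: 13.07
tcp_pos: [0.5555, 0.188, 0.0708]
eef_rot: [175.4, 87.3, -20.7]
contact_force: [0.4, 3.5, -2.6]
gripper_width: 0.0297
```

```bash
python3 he.py 0 0.0700 0
python3 - <<'E'
from fit import *
m,d,im,P=load("w10")
C0=np.array([.5572,.2013]); yaw=np.radians(73.85); a=np.array([np.cos(yaw),np.sin(yaw)]); b=np.array([a[1],-a[0]])
for c in range(112,452,6):
    q=P[186:190,c]; print(c,im[188,c],((q[:,:2]-C0)@a).mean().round(4),q[:,2].round(4)) if c<160 or c>400 or c%60==0 else 0
q=P[182:190,150:400].reshape(-1,3); L=(q[:,:2]-C0)@b; print(L.min(),L.max())
E
```

```text
t 13.0667 S -0.0132 lat 0.0008 z 0.0708 tilt -0.22 d [ 0.04 -0.66  0.04] w [ 0.02 -0.04 -0.05] F a/b/z [ 3.44 -0.57 -2.63] M [ 1.69 -0.27 -0.06] g 0.0297
112 [ 30  77 150] 0.0692 [0.0589 0.0598 0.0595 0.0596]
118 [ 57 149 251] 0.0735 [0.0448 0.0437 0.0447 0.0461]
124 [253 252 248] 0.066 [0.0536 0.053  0.054  0.0537]
130 [248 248 249] 0.0628 [0.0531 0.0536 0.0548 0.0527]
136 [249 249 249] 0.0596 [0.0541 0.0542 0.0535 0.053 ]
142 [249 249 249] 0.0565 [0.0535 0.0538 0.0534 0.0538]
148 [247 247 248] 0.0534 [0.0535 0.0537 0.0536 0.0538]
154 [214 211 214] 0.0503 [0.0544 0.0521 0.0532 0.0539]
406 [187 188 194] -0.081 [0.0536 0.054  0.0528 0.0535]
412 [189 188 193] -0.0841 [0.0537 0.0539 0.0538 0.053 ]
418 [187 188 193] -0.087 [0.0539 0.0553 0.0529 0.0544]
424 [ 58  81 137] -0.088 [0.0592 0.0591 0.0582 0.0591]
430 [ 48  84 161] -0.0878 [0.0648 0.066  0.0654 0.0663]
436 [ 70 165 254] -0.0901 [0.0674 0.0664 0.0663 0.0675]
442 [ 70 165 254] -0.0931 [0.0682 0.066  0.0663 0.0662]
448 [ 70 166 254] -0.0959 [0.0672 0.0667 0.0668 0.0667]
nan nan
```

The panel is level (top at 53–54 mm at both ends) and under both lips (far edge 0.066, lip 0.069, height below 59). Now let the springs bring it to the centre.

>>> {"name": "arm_command", "arguments": {
  "plan": [
    {"dx":0,"dy":-0.12,"dz":0.02,"wx":0.02,"wy":-0.08,"wz":-0.03},
    {"dx":0,"dy":-0.15,"dz":0.02,"wx":0,"wy":-0.06,"wz":0},
    {"dx":0,"dy":-0.15,"dz":0,"wx":0,"wy":0,"wz":0},
    {"dx":0,"dy":-0.12,"dz":0,"wx":0,"wy":0,"wz":0}
  ]
}}

```text
time_s: 13.4
tcp_pos: [0.5573, 0.1983, 0.0702]
eef_rot: [173.7, 88.0, -22.4]
contact_force: [0.8, 0.7, 1.4]
gripper_width: 0.0297
```

```bash
python3 he.py 0 0.0690 0
```

```text
t 13.4 S -0.0028 lat -0.0003 z 0.0702 tilt -0.21 d [ 0.06 -0.14 -0.01] w [-0.    0.13 -0.05] F a/b/z [0.85 0.56 1.38] M [ 0.19 -0.45  0.04] g 0.0297
```

Springs are nearly balanced (0.85 N). Centre it, lower the last millimetre gently, and look.

>>> {"name": "arm_command", "arguments": {
  "plan": [
    {"dx":0,"dy":-0.1,"dz":0,"wx":0,"wy":0,"wz":-0.04},
    {"dx":0.05,"dy":-0.03,"dz":0,"wx":0,"wy":0,"wz":0}
  ]
}}

```text
time_s: 13.57
tcp_pos: [0.5581, 0.2002, 0.0695]
eef_rot: [176.9, 88.1, -19.3]
contact_force: [-0.6, 0.2, 13.7]
gripper_width: 0.0295
```

```bash
python3 he.py 0 0.0690 0;python3 snap.py w11; python3 rel.py w11
python3 - <<'E'
from fit import *
m,d,im,P=load("w11")
C0=np.array([.5572,.2013]); yaw=np.radians(73.85); a=np.array([np.cos(yaw),np.sin(yaw)]); b=np.array([a[1],-a[0]])
k=np.zeros(d.shape,bool); k[180:236,128:410]=1; k&=(P[...,2]>.047)&(P[...,2]<.058); q=P[k]
s=(q[:,:2]-C0)@a; l=(q[:,:2]-C0)@b; print("z = c0*s+c1*l+c2",np.linalg.lstsq(np.c_[s,l,np.ones(len(s))],q[:,2],rcond=None)[0],s.min(),s.max(),l.min(),l.max())
E
```

```text
t 13.5667 S -0.0007 lat -0.0001 z 0.0695 tilt -0.11 d [ 0.03 -0.04 -0.  ] w [-0.01  0.14 -0.02] F a/b/z [ 0.05 -0.64 13.69] M [0.55 1.11 0.07] g 0.0295
13.5667 [0.5581 0.2002 0.0695] [-0.6   0.23 13.69] 0.029541235050782853
[[ 0.032 -0.279 -0.96 ]
 [-0.011 -0.96   0.278]
 [-0.999  0.002 -0.034]] [ 39.7  21.3 -23.9   2.4 -43.9  32.4]
panel x=c.yz [ 0.00136652 -0.02551401  0.01731848] y -0.08220125848001995 0.08096397617334257 z min -0.04832046819249215
panel top: s range -0.0817 0.0815 z 0.0489 0.0633
lip -1 485 [-0.0941 -0.0741] lat [0.013 0.05 ] z 0.0666
lip 1 3009 [0.0731 0.0933] lat [0.012 0.05 ] z 0.0667
z = c0*s+c1*l+c2 [-0.00041134  0.00283451  0.0521117 ] -0.07243621711209193 0.07721551899822655 0.01313682461602746 0.04376603425035621
```

View pics/w11.png

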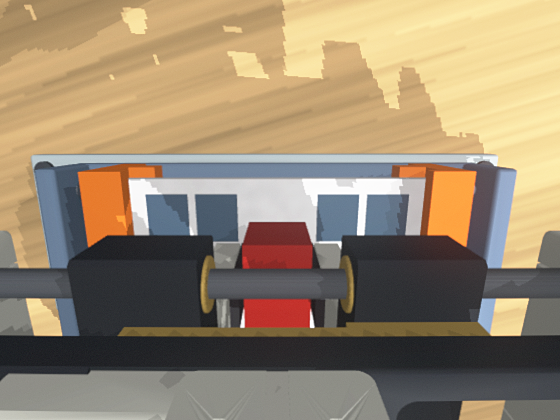

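Jaws at ~5 mm and ~4 mm, panel level in both slots. I'll relieve the downward press, then open the fingers partway (~53 mm) and retreat straight up.

>>> {"name": "arm_command", "arguments": {
  "plan": [
    {"dx":-0.03,"dy":0,"dz":0,"wx":0,"wy":0,"wz":0}
  ]
}}

```text
time_s: 13.7
tcp_pos: [0.5578, 0.2, 0.0702]
eef_rot: [176.1, 88.1, -20.1]
contact_force: [1.2, 0.8, -3.1]
gripper_width: 0.03
```

>>> {"name": "arm_command", "arguments": {
  "plan": [
    {"dx":0,"dy":0,"dz":0,"wx":0,"wy":0,"wz":0},
    {"dx":0,"dy":0,"dz":0,"wx":0,"wy":0,"wz":0},
    {"dx":0,"dy":0,"dz":0,"wx":0,"wy":0,"wz":0},
    {"dx":0,"dy":0,"dz":0,"wx":0,"wy":0,"wz":0},
    {"dx":0,"dy":0,"dz":0,"wx":0,"wy":0,"wz":0},
    {"dx":0,"dy":0,"dz":0,"wx":0,"wy":0,"wz":0}
  ],
  "fingers": -0.2
}}

```text
time_s: 14.2
tcp_pos: [0.5546, 0.1972, 0.0682]
eef_rot: [164.7, 88.3, -31.6]
contact_force: [0.8, -0.1, -0.4]
gripper_width: 0.0527
```

```bash
python3 he.py 0 0.0690 0;python3 snap.py w12; python3 rel.py w12
python3 - <<'E'
from fit import *
m,d,im,P=load("w12")
C0=np.array([.5572,.2013]); yaw=np.radians(73.85); a=np.array([np.cos(yaw),np.sin(yaw)]); b=np.array([a[1],-a[0]])
k=np.zeros(d.shape,bool); k[180:236,128:410]=1; k&=(P[...,2]>.047)&(P[...,2]<.058); q=P[k]
s=(q[:,:2]-C0)@a; l=(q[:,:2]-C0)@b; print("z = c0*s+c1*l+c2",np.linalg.lstsq(np.c_[s,l,np.ones(len(s))],q[:,2],rcond=None)[0],s.min(),s.max(),l.min(),l.max())
E
```

```text
t 14.2 S -0.0046 lat -0.0026 z 0.0682 tilt -0.45 d [-0.04 -0.23 -0.13] w [-0.03  0.2  -0.1 ] F a/b/z [ 0.17  0.82 -0.39] M [ 0.03  0.09 -0.03] g 0.0527
14.2 [0.5546 0.1972 0.0682] [ 0.84 -0.06 -0.39] 0.05272797606459019
[[ 0.025 -0.281 -0.959]
 [-0.015 -0.96   0.281]
 [-1.     0.008 -0.028]] [ 39.6  21.3 -24.1   2.3 -44.1  32.4]
panel x=c.yz [ 0.00566372 -0.02887263  0.01509708] y -0.08274930313427725 0.0742213974601462 z min -0.048347608257269456
panel top: s range -0.0791 0.0779 z 0.0476 0.062
lip -1 1495 [-0.0945 -0.0745] lat [0.016 0.05 ] z 0.0667
lip 1 3291 [0.0728 0.0929] lat [0.015 0.05 ] z 0.0666
z = c0*s+c1*l+c2 [-0.00141313  0.01114032  0.0527162 ] -0.07512571144775065 0.07509138929836309 0.01097153834197426 0.04161934243484387
```

View pics/w12.png

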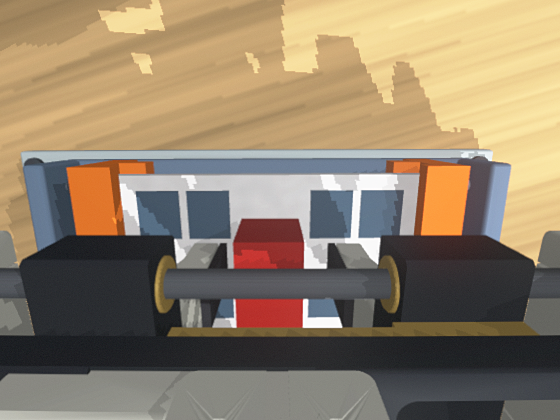

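Released with forces near zero. The fingers stand clear at (215,290) and (350,290). The panel top reads ~52–53 mm against 51 when seated, so it may be hung up by friction. I'll retreat and look again.

>>> {"name": "arm_command", "arguments": {
  "plan": [
    {"dx":-0.4,"dy":-0.1,"dz":-0.05,"wx":0,"wy":0,"wz":0},
    {"dx":-0.8,"dy":-0.05,"dz":0,"wx":0,"wy":0,"wz":0},
    {"dx":-1,"dy":0,"dz":0.3,"wx":0,"wy":-0.2,"wz":-0.1},
    {"dx":-1,"dy":0,"dz":0.8,"wx":0,"wy":-0.2,"wz":0},
    {"dx":-1,"dy":0,"dz":0.8,"wx":0,"wy":0,"wz":0},
    {"dx":-1,"dy":0,"dz":0.8,"wx":0,"wy":0,"wz":0},
    {"dx":-1,"dy":0,"dz":0.8,"wx":0,"wy":0,"wz":0},
    {"dx":0,"dy":0,"dz":0.5,"wx":0,"wy":0,"wz":0},
    {"dx":0,"dy":0,"dz":0,"wx":0,"wy":0,"wz":0}
  ]
}}

```text
time_s: 15.0
tcp_pos: [0.4764, 0.2242, 0.2012]
eef_rot: [0.9, 89.6, 164.5]
contact_force: [-0.5, -0.5, -1.1]
gripper_width: 0.0527
```

```bash
python3 he.py 0 0.12 0;python3 snap.py w13
cat > seat.py <<'E'
import sys
from fit import *
m,d,im,P=load(sys.argv[1])
C0=np.array([.5572,.2013]); yaw=np.radians(73.85); a=np.array([np.cos(yaw),np.sin(yaw)]); b=np.array([a[1],-a[0]])
s=(P[...,:2]-C0)@a; l=(P[...,:2]-C0)@b; z=P[...,2]
hsv=cv2.cvtColor(im,cv2.COLOR_BGR2HSV)
org=(hsv[...,0]>=3)&(hsv[...,0]<19)&(hsv[...,1]>190)
k=(abs(s)<.066)&(abs(l)<.04)&(z>.046)&(z<.058); 
print("panel fit c_s,c_l,c",np.linalg.lstsq(np.c_[s[k],l[k],np.ones(k.sum())],z[k],rcond=None)[0],k.sum(),"l",l[k].min(),l[k].max())
for s0 in(-.06,.06):
  for l0 in(-.03,0,.03):
    q=(abs(s-s0)<.008)&(abs(l-l0)<.01)&(z>.046)&(z<.06); print(s0,l0,q.sum(),np.median(z[q]) if q.any() else None)
for sg in(-1,1):
    q=org&(z>.062)&(z<.072)&(s*sg>.06)&(s*sg<.12)&(abs(l)<.06); print("lip",sg,np.percentile(s[q],[1,99]).round(4),np.median(z[q]).round(4))
q=(z>.080)&(z<.095)&(abs(s)<.03)&(abs(l)<.035)
if q.sum()>20: print("block top",np.median(s[q]),np.median(l[q]),np.median(z[q]))
E
python3 seat.py w13
```

```text
t 15.0 S -0.0004 lat -0.0853 z 0.2012 tilt -0.01 d [ 4.03 -0.04 -4.29] w [-0.04  0.64 -0.  ] F a/b/z [-0.64 -0.29 -1.14] M [-0.08  0.09  0.02] g 0.0527
15.0 [0.4764 0.2242 0.2012] [-0.46 -0.54 -1.14] 0.05267845117482323
[[-0.006 -0.282 -0.96 ]
 [ 0.002 -0.96   0.282]
 [-1.     0.     0.006]] [ 46.3   8.3 -20.7  -0.4 -61.2  27.5]
panel fit c_s,c_l,c [-0.00124607  0.02331169  0.05229898] 12196 l -0.03999595269301775 0.03999499943099199
-0.06 -0.03 404 0.05190482742599002
-0.06 0 439 0.052163770975910316
-0.06 0.03 487 0.05323621647193897
0.06 -0.03 413 0.051725174642117656
0.06 0 438 0.05191991698166343
0.06 0.03 468 0.05307186749329143
lip -1 [-0.0943 -0.0743] 0.0667
lip 1 [0.0731 0.0929] 0.0667
block top -0.0005330394998072558 -0.000906474232742897 0.08805656146340192
```

View pics/w13.png

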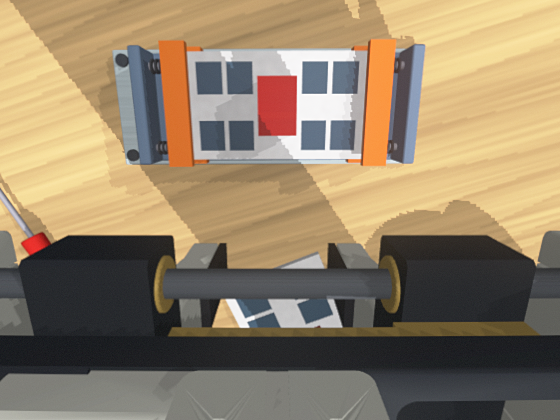

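The panel is under both lips, with the block at pixel (277,105). Its outer side still rides about 2 mm high from friction (53.1 vs 51.8 on the inner side). I'll close the fingers and press the block top very lightly on its outer half.

>>> {"name": "arm_command", "arguments": {
  "plan": [
    {"dx":0.2,"dy":0,"dz":-0.6,"wx":-0.04,"wy":0.04,"wz":0},
    {"dx":0.3,"dy":0,"dz":-0.9,"wx":0,"wy":0,"wz":0},
    {"dx":0.5,"dy":0,"dz":-0.9,"wx":0,"wy":0,"wz":0},
    {"dx":0.7,"dy":0,"dz":-0.9,"wx":0,"wy":0,"wz":0},
    {"dx":0.7,"dy":0,"dz":-0.8,"wx":0,"wy":0,"wz":0},
    {"dx":0.7,"dy":0,"dz":-0.4,"wx":0,"wy":0,"wz":0},
    {"dx":0.5,"dy":0,"dz":0,"wx":0,"wy":0,"wz":0},
    {"dx":0,"dy":0,"dz":0,"wx":0,"wy":0,"wz":0}
  ],
  "fingers": 1,
  "force": 10
}}

```text
time_s: 15.72
tcp_pos: [0.5738, 0.1953, 0.1216]
eef_rot: [43.3, 89.8, -152.7]
contact_force: [-0.1, 0.1, -0.9]
gripper_width: 0.005
```

```bash
python3 he.py 0 0.104 0
```

```text
t 15.7167 S -0.0011 lat 0.0163 z 0.1216 tilt -0.12 d [ 0.88 -0.06  0.81] w [ 0.03  0.59 -0.03] F a/b/z [ 0.02 -0.15 -0.88] M [-0.08  0.07  0.02] g 0.005
```

>>> {"name": "arm_command", "arguments": {
  "plan": [
    {"dx":0.3,"dy":-0.05,"dz":0.2,"wx":0,"wy":0,"wz":0},
    {"dx":0.3,"dy":0,"dz":0.15,"wx":0,"wy":0,"wz":0},
    {"dx":0.2,"dy":0,"dz":0,"wx":0,"wy":0,"wz":0},
    {"dx":0,"dy":0,"dz":0,"wx":0,"wy":0,"wz":0}
  ]
}}

```text
time_s: 16.05
tcp_pos: [0.566, 0.1978, 0.1033]
eef_rot: [50.6, 89.7, -145.4]
contact_force: [-0.6, -0.3, -0.3]
gripper_width: 0.0006
```

```bash
python3 he.py 0 0.1 0
```

```text
t 16.05 S -0.0009 lat 0.0082 z 0.1033 tilt -0.25 d [ 0.16 -0.05  0.41] w [ 0.03  0.6  -0.05] F a/b/z [-0.5  -0.5  -0.27] M [-0.02  0.03 -0.05] g 0.0006
```

>>> {"name": "arm_command", "arguments": {
  "plan": [
    {"dx":0.15,"dy":0,"dz":0,"wx":0,"wy":0,"wz":0},
    {"dx":0.05,"dy":0,"dz":0,"wx":0,"wy":0,"wz":0}
  ]
}}

```text
time_s: 16.22
tcp_pos: [0.5658, 0.1986, 0.1002]
eef_rot: [51.0, 89.8, -144.9]
contact_force: [-0.7, 0.5, 0.1]
gripper_width: 0.0005
```

>>> {"name": "arm_command", "arguments": {
  "plan": [
    {"dx":0.05,"dy":0,"dz":0,"wx":0,"wy":0,"wz":0}
  ]
}}

```text
time_s: 16.3
tcp_pos: [0.566, 0.199, 0.0998]
eef_rot: [54.0, 89.9, -141.9]
contact_force: [-0.1, -0.9, 0.5]
gripper_width: 0.0009
```

>>> {"name": "arm_command", "arguments": {
  "plan": [
    {"dx":0.06,"dy":0,"dz":0,"wx":0,"wy":0,"wz":0}
  ]
}}

```text
time_s: 16.38
tcp_pos: [0.5663, 0.1993, 0.0992]
eef_rot: [68.7, 89.9, -127.2]
contact_force: [0.1, -1.3, 1.0]
gripper_width: 0.0003
```

>>> {"name": "arm_command", "arguments": {
  "plan": [
    {"dx":0.06,"dy":0,"dz":0,"wx":0,"wy":0,"wz":0}
  ]
}}

```text
time_s: 16.47
tcp_pos: [0.5667, 0.1996, 0.0986]
eef_rot: [145.5, 90.0, -50.3]
contact_force: [0.8, -1.4, 1.9]
gripper_width: 0.0006
```

```bash
python3 he.py 0 0.1 0
```

```text
t 16.4667 S 0.0010 lat 0.0083 z 0.0986 tilt -0.02 d [-0.07  0.05  0.42] w [ 0.07  0.55 -0.  ] F a/b/z [-1.12  1.17  1.91] M [-0.27 -0.21  0.02] g 0.0006
```

>>> {"name": "arm_command", "arguments": {
  "plan": [
    {"dx":0.06,"dy":0.03,"dz":0,"wx":0,"wy":0,"wz":0}
  ]
}}

```text
time_s: 16.55
tcp_pos: [0.5669, 0.1994, 0.0982]
eef_rot: [-156.7, 89.9, 7.5]
contact_force: [-5.6, 2.2, 12.7]
gripper_width: 0.0005
```

>>> {"name": "arm_command", "arguments": {
  "plan": [
    {"dx":0.06,"dy":0.02,"dz":0,"wx":0,"wy":0,"wz":0}
  ]
}}

```text
time_s: 16.63
tcp_pos: [0.567, 0.1994, 0.0982]
eef_rot: [-142.8, 89.9, 21.4]
contact_force: [-5.6, 1.3, 14.3]
gripper_width: 0.0007
```

```bash
python3 he.py 0 0.1 0
```

```text
t 16.6333 S 0.0009 lat 0.0086 z 0.0982 tilt 0.09 d [-0.09  0.04  0.43] w [0.08 0.53 0.02] F a/b/z [-0.31 -5.78 14.26] M [0.52 2.49 0.  ] g 0.0007
```

The force rose firmly to 14 N at z = 0.0982, which means tips at 87.2 mm: the block top's seated height. Back off straight up and check.

>>> {"name": "arm_command", "arguments": {
  "plan": [
    {"dx":-0.15,"dy":0,"dz":0,"wx":0,"wy":0,"wz":0},
    {"dx":-0.6,"dy":0,"dz":0,"wx":0,"wy":0,"wz":0},
    {"dx":-1,"dy":0,"dz":0.4,"wx":0,"wy":0,"wz":0},
    {"dx":-1,"dy":0,"dz":1,"wx":0,"wy":0,"wz":0},
    {"dx":-1,"dy":0,"dz":1,"wx":0,"wy":0,"wz":0},
    {"dx":-0.8,"dy":0,"dz":1,"wx":0,"wy":0,"wz":0},
    {"dx":0,"dy":0,"dz":0.8,"wx":0,"wy":0,"wz":0},
    {"dx":0,"dy":0,"dz":0,"wx":0,"wy":0,"wz":0}
  ]
}}

```text
time_s: 17.3
tcp_pos: [0.4827, 0.2221, 0.1923]
eef_rot: [-52.5, 89.9, 111.5]
contact_force: [-0.8, -0.7, -1.2]
gripper_width: 0.0009
```

```bash
python3 he.py 0 0.12 0;python3 snap.py w14; python3 seat.py w14
```

```text
t 17.3 S -0.0007 lat -0.0786 z 0.1923 tilt 0.05 d [ 3.61 -0.02 -3.93] w [0.03 0.57 0.01] F a/b/z [-0.9  -0.52 -1.19] M [-0.12  0.07  0.03] g 0.0009
17.3 [0.4827 0.2221 0.1923] [-0.75 -0.72 -1.19] 0.0008866954450902257
[[-0.    -0.276 -0.961]
 [ 0.001 -0.961  0.276]
 [-1.    -0.001  0.001]] [ 45.8   9.1 -21.1  -0.1 -59.8  28.2]
panel fit c_s,c_l,c [ 0.00067755 -0.00141641  0.05095257] 12460 l -0.03999553305620758 0.039970937217892605
-0.06 -0.03 419 0.05113242566635043
-0.06 0 468 0.050665226273877026
-0.06 0.03 489 0.05110883543382428
0.06 -0.03 415 0.05127473337591814
0.06 0 449 0.0507258295665912
0.06 0.03 482 0.05103926732975947
lip -1 [-0.0939 -0.0732] 0.0666
lip 1 [0.074  0.0938] 0.0667
block top 0.0004685824985801707 -0.00034728096228063863 0.08671390368779591
```

View pics/w14.png

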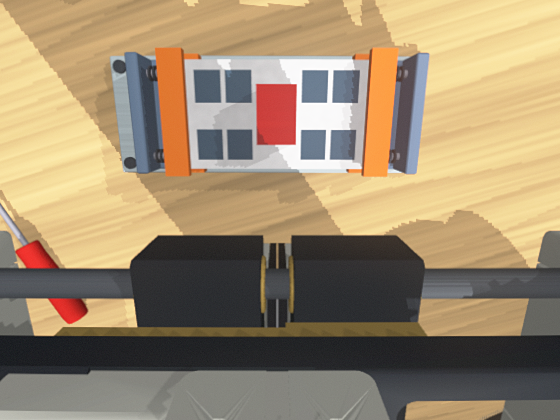

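Panel top 51.0 mm everywhere, level within 0.1°, under both lips (edges hidden at columns ~190 and ~367), jaws pushed ~5 mm each, robot clear. Handing in.

Run:
```python
from plant import r
print(r.close_job(), r.get_state()['time_s'])
```

```text
the job is handed in; nothing more can be done
the job is handed in; nothing more can be done
```

The small facade panel (160 × 90 mm) is seated in the spring holder, level on both ledges and under both lips. I handed the job in at about 17.4 s.

I gripped the panel by its red block and tilted it 12°. I tucked one short edge into the −y-side jaw and pushed that jaw back to about 19 mm (spring reaction 4–6 N, short of its stop). Then I lowered the far edge inside the other jaw, let the springs centre the panel, and let go.

- **First check after release failed:** friction held the panel 1–2 mm above the ledges, with one long side high. I pressed lightly on the block top with closed fingertips until it sat; the force peaked at about 14 N as it met the ledges.
- **Other force peaks:** two vertical forces of 10–14 N appeared while I was lowering the panel, and I eased off both at once.
- **Last check:** the panel top read 51.0 mm at both ends (51 mm is fully seated) and was level within about 0.1°. The lips read 4–5 mm outward on each side, and the gripper was clear with no contact.
- **Not checked:** I took no final picture of the other things on the table. The arm's path kept away from them, and the views I had showed none disturbed.

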